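Slide a plaster mould through the spring flap of a drying box

TASK

Lift the wooden bar straight up, level, out of its two brackets in front of the drying box and lay it down gently, lengthways and whole, on the blue mat. Then slide the plaster mould, thick end first, under the spring flap until you feel it come up gently against the rubber stop inside, so that the flap falls fully shut behind it. Leave the pots and tools around in place.

Things in the scene. Friction and masses are not known exactly. Their poses are not given: they have to be found in the camera images.
- damp_box: Drying box, fixed: wooden frame, clear sides and roof (178 mm high), 206 wide, 270 deep. Origin: on the table (which is also its floor), in the plane of the shut flap, middle of the 170 mm wide opening; x points horizontally into the box (the way to push), y left, z up.
- lintel (a point): Middle of the lower front edge of the wooden lintel over the opening, 156 mm above the table, 6 mm in front of the flap's plane. An upright tool meets it and cannot follow the mould in: the tool must lean back, 40 to 50 deg from vertical.
- rail_mouth (a point): On the table, middle of the mouth between the two aluminium guide rails, 45 mm in front of the flap (box x = -45). Rails 10 high, 8 thick, 72 apart, straight on into the box along its x.
- bracket_left (a point): On the table under the middle of the left steel U bracket, at box x = -100, y = +75. Each bracket: 10 thick (y), 44 long (x), 46 high, open-topped slot 22 wide with its floor 22 mm above the table. The bar in the brackets bars the way of the mould.
- bracket_right (a point): The same for the right bracket, at box x = -100, y = -75.
- flap (a joint): Green spring flap in the opening, 160 wide, 138 long, 5 thick, hinged along its top edge 150 mm above the table, lower edge 12 mm above the table. 0 = shut (hanging), grows as it swings inward, to 1.35 rad; it cannot swing outward. Light spring and weight (about 1 N at the lower edge when shut, 2 N wide open) shut it; sliding the mould under it takes 2 to 6 N. It drops shut only when the tail of the mould is more than 52 mm beyond the flap's plane.
- back_stop: Rigid black rubber-faced stop inside the box, fixed, 60 wide, 40 high. Origin: on the table, 160 mm from its face toward the flap, that is below where the tail of the mould lies when it is home; x axis as that of the box. The face is 216 to 228 mm beyond the flap, set anew each time.
- mould_mid (a point): Middle of the plaster mould (160 long, 60 wide, 0.2 to 0.45 kg), 18 mm above its underside, half-way along. x axis points to its thick end. The thick part reaches from x = -30 to +80 and is 36 high (shallow recess with two red discs on top); behind it, from x = -80 to -30, is a ledge 22 high. Grasp across the 60 mm width. It must stand flat, as it does at the start.
- mould_nose (a point): Middle of the mould's thick end face, 80 mm ahead of point mould_mid: the face that goes in first and meets the stop.
- mould_tail (a point): Middle of the mould's ledge end face (60 wide, 22 high), 11 mm above its underside: the face to push on.
- mould: The plaster mould as a whole; origin in the middle of its underside, x axis to its thick end.
- bar_mid (a point): Middle of the bar, on its axis. Round light-wood bar 18 mm in diameter along its y axis, with a red wooden block 44 x 44 x 14 at each end; 200 long over all, 0.1 to 0.2 kg. At the start it lies in the brackets along the box's y, axis 31 mm above the table. Lying on the mat its axis is 26 mm above the table.
- bar_left (a point): Centre of the red block at the bar's +y end, 93 mm from the middle.
- bar_right (a point): Centre of the red block at the bar's -y end, 93 mm from the middle.
- bar: The bar as a whole; origin 22 mm below the middle of its axis, y along the bar.
- mat: Blue mat fixed on the table, 250 long (its x), 130 wide (its y), 4 thick. Origin: middle of its underside.
- cup: Bystander: blue cup, 72 across, 85 high; origin under its middle.
- glaze_jar: Bystander: amber jar, 64 across, 90 high; origin under its middle.
- bowl: Bystander: terracotta bowl, 120 across, 60 high; origin under its middle.
- bisque_tile: Bystander: terracotta tile 100 x 100 x 10; origin under its middle.
- brush: Bystander: brush lying on the table.
Not all that is in view belongs to the job. Leave any green look-alike of the bar alone.

How it is judged:
By the outcome, as a careful person would: the job done as asked, in the order asked, and still so for the second after the job is handed in, with the robot touching nothing.
It also fails if it takes over 72 s, if anything falls off the work surface, if the arm or the gripper's body presses on something with over 40 N, if the wrist force passes 120 N, or if a joint passes its speed limit or range.

ROBOT

A 6-joint arm with a two-finger parallel gripper is mounted at the origin on the work surface. World frame = base frame: x ahead of the robot, y to its left, z up, the work surface at z = 0. Lengths are in m, angles in rad, forces in N, time in s.
With the tool pointing down it reaches from about 0.25 to 0.775 m from the base axis. Payload 4 kg.
Tool frame: the origin (TCP) lies midway between the tips of the shut fingers; the grasp point (between the pads) lies 19 mm behind it; z points along the fingers, y is the direction in which the jaws open and shut (so a half turn about z gives the same grasp; the last joint's range is limited). The gripper opens to 94 mm and grips with 3 to 60 N. Pads are 16 mm wide; open, the fingers measure 119 mm over their backs; the gripper's body (75 mm by 177 mm) begins 78 mm behind the grasp point.
Start: joints at [1.031, 0.087, 1.371, -0, 1.684, -0.103], TCP at [0.233, 0.498, 0.206] pointing down, gripper open.
Joint ranges: [-3.1, 3.1], [-0.76, 2.03], [0.27, 2.55], [-1.08, 4.22], [0.17, 2.65], [-2.57, 2.57]. Speed limits (rad/s): [2.79, 2.79, 3.14, 3.14, 3.14, 3.14].

INTERFACE

Orientations are given as a unit quaternion [w, x, y, z].
In Python, from station import env gives the robot as it stands.
- The arm moves only by the tool send_rows, never from a script. Its argument "rows" is a list of rows, each a list of 4 numbers: the shift along the tool's x, y, z in mm, then the turn about the tool's z in degrees. In form: [[dx, dy, dz, twist], ...]. A call has 1 to 8 rows; each row shifts and turns the commanded pose from where the row before left it, along the tool's axes as they then stand; what a row does not reach is not made up. A row lasts 1/12 s, in which the tool goes at most 41.7 mm and 7.16 degrees, less where a joint would pass 70% of its speed; a pose out of reach is approached as far as the arm can. A call with a gripper value outside its range is refused whole. "hand" is the opening, from 0 (shut) to 1 (fully open), set as the call begins (left out, the last holds). The fingers move at their own pace and stop on an object; "newtons" is the grip in N (left out, the last holds). Time passes only in rows, so rows that do not move let the fingers close. It gives the time, the measured TCP pose, the force and the opening at its end, in the units of the state.
- env.get_obs(): the state, without advancing time (a new reading comes with each control period).
- env.snapshot(name): name is "side" or "top"; returns a dict with "frame" (480x640x3 uint8, red, green, blue), "depth" (480x640 float32, m along the optical axis (not along the pixel's ray), 0 where there is no reading), "K" (3x3 intrinsics, pixels), "k1" (the pictures are not rectified: a ray, as slopes to the right and down, at radius r is drawn at 1 + k1 r^2 times it, then the intrinsics apply), "view" (4x4, takes a point from world to camera coordinates). Camera axes: x right, y up, looking along -z (the intrinsics and any distortion apply to the point x, -y, -z); pixel columns grow to the right and rows downward; lengths in m; the calibration is good to about 2 mm. A picture is of the moment at which its call begins.
- env.finish_job(): hands the job in, once; it reports no verdict.
The state is a dict: "time": time; "joint_positions": joint angles; "dq": joint speeds; "joint_efforts": joint torques, N m; "eef_pos": TCP position; "tcp_rot": TCP orientation; "contact_force": force on the tool from outside, world axes, zero at the start; "wrist_torque": the same for the moment, N m; "opening": finger opening in m.
Only numpy, scipy, OpenCV 4.12 (cv2) and the standard library are available. Lean on these libraries where they do the work, as an engineer would, in place of code of your own. Each camera call takes 0.05 s, during which the arm holds its last target.

## Working session

There is one attempt and no reset: what is moved stays moved. The work goes in short steps, Python scripts to look and compute and a tool call to move; the robot and the scene stay as the last step left them, time stands still between calls to the robot, and variables do not carry over. Pictures are saved under pics/ and viewed, and the job is handed in when it is done.

Besides the shell and the picture viewer there is one more tool, called after "Request:" in YAML: its name, and indented under it one key for each argument. send_rows: Moves the arm, as the interface text tells. Its arguments: {"type":"object","properties":{"rows":{"type":"array"},"hand":{"type":"number"},"newtons":{"type":"number"}},"required":["rows"]}

```bash
ls; mkdir -p pics; python3 - <<'E'
from station import env
import cv2
o=env.get_obs()
for k,v in o.items(): print(k,v)
for n in("side","top"):
    s=env.snapshot(n)
    cv2.imwrite(f"pics/{n}0.png",s["frame"][:,:,::-1])
    print(n,s["K"],s["k1"],s["view"])
E
```

```text
pics
time 0.0
joint_positions [ 1.03086505e+00  8.79674535e-02  1.37222418e+00 -3.19693567e-05
  1.68357918e+00 -1.03110158e-01]
dq [-0.00137518  0.00048432 -0.00089603  0.00041404 -0.00092847 -0.00035468]
joint_efforts [-5.93054792e-04 -3.40188432e+01 -3.02425504e+01  7.17495452e-02
  3.30845872e-02 -2.06522591e-04]
eef_pos [0.23242692 0.49788581 0.20431262]
tcp_rot [-3.29088566e-04  2.16679826e-01  9.76242115e-01 -1.03829027e-03]
contact_force [-0.1969739   0.21579059  0.16603771]
wrist_torque [-0.0418084   0.02438985 -0.01002668]
opening 0.09364654911803155
side [[475.91976957   0.         315.93464803]
 [  0.         475.91976957 236.04585216]
 [  0.           0.           1.        ]] -0.11305106263206538 [[ 0.48005968  0.87715976  0.01155278 -0.27846237]
 [-0.56751421  0.30049792  0.76656939  0.17070713]
 [ 0.66893223 -0.37455542  0.64205756 -1.61309114]
 [ 0.          0.          0.          1.        ]]
top [[589.09054905   0.         322.52022944]
 [  0.         589.09054905 247.54010322]
 [  0.           0.           1.        ]] 0.05463138621396617 [[-0.02813313 -0.99959994  0.00291478  0.03650144]
 [ 0.98734501 -0.02733272  0.15621379 -0.51062686]
 [-0.15607163  0.00727268  0.98771897 -1.62052664]
 [ 0.          0.          0.          1.        ]]
```

View pics/side0.png

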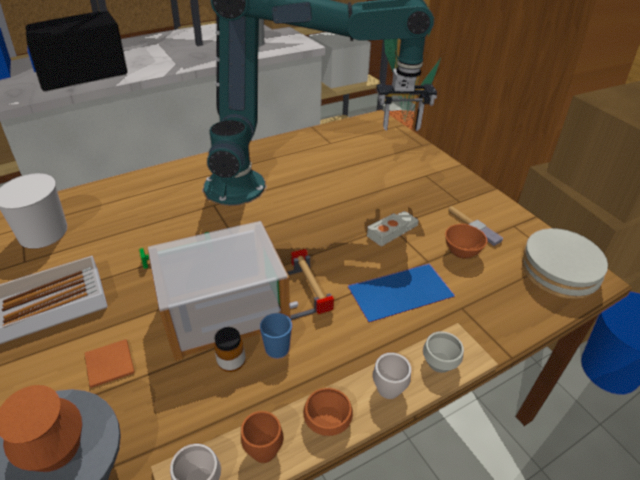

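View pics/top0.png

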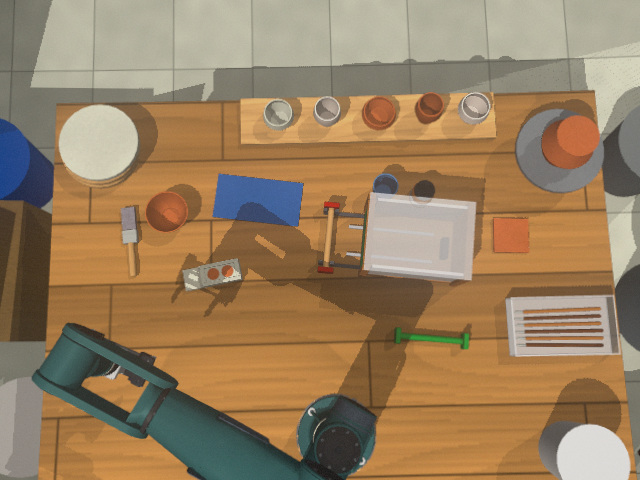

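The side view shows the box at (220,285), with the bar at (313,280) and the mould at (392,228). In the top view the bar's red blocks are near (331,205) and (325,269), the mat is at (258,200) and the mould at (212,274). The box's x points to image right, roughly world -y. Next I'll zoom in and measure.

```bash
cat > h.py <<'E'
import numpy as np, cv2
def ray(s,uv):
    uv=np.atleast_2d(np.float64(uv)); K=s["K"]
    d=(uv-[K[0,2],K[1,2]])/[K[0,0],K[1,1]]
    u=d.copy()
    for _ in range(30):
        r2=(u**2).sum(1,keepdims=True); u=d/(1+s["k1"]*r2)
    V=np.array(s["view"]);R=V[:3,:3]
    dc=np.c_[u[:,0],-u[:,1],-np.ones(len(u))]
    return -R.T@V[:3,3], dc@R
def plane(s,uv,z):
    c,d=ray(s,uv); return c+d*((z-c[2])/d[:,2])[:,None]
def deproj(s,uv):
    c,d=ray(s,uv); uv=np.atleast_2d(uv).astype(int)
    return c+d*s["depth"][uv[:,1],uv[:,0]][:,None]
def proj(s,P):
    P=np.atleast_2d(P);V=np.array(s["view"]);c=P@V[:3,:3].T+V[:3,3]
    u=np.c_[c[:,0],-c[:,1]]/-c[:,2:3]; r2=(u**2).sum(1,keepdims=True); u=u*(1+s["k1"]*r2)
    K=s["K"]; return u*[K[0,0],K[1,1]]+[K[0,2],K[1,2]]
def tri(s1,a,s2,b):
    c1,d1=ray(s1,a);c2,d2=ray(s2,b);d1=d1[0];d2=d2[0]
    A=np.c_[d1,-d2];t=np.linalg.lstsq(A,c2-c1,rcond=None)[0]
    p=c1+t[0]*d1;q=c2+t[1]*d2
    return (p+q)/2,np.linalg.norm(p-q)
def mask(s,lo,hi,roi):
    h=cv2.cvtColor(s["frame"],cv2.COLOR_RGB2HSV)
    m=cv2.inRange(h,np.array(lo),np.array(hi)); k=np.zeros_like(m);x0,y0,x1,y1=roi;k[y0:y1,x0:x1]=255
    return m&k
def crop(s,roi,f,fn):
    x0,y0,x1,y1=roi
    cv2.imwrite(fn,cv2.resize(s["frame"][y0:y1,x0:x1,::-1],None,fx=f,fy=f,interpolation=cv2.INTER_CUBIC))
E
python3 - <<'E'
from station import env
from h import *
import pickle
s=env.snapshot("side");t=env.snapshot("top"); pickle.dump((s,t),open("s0.pkl","wb"))
crop(t,(170,160,330,280),5,"pics/t1.png");crop(t,(310,180,490,300),4.4,"pics/t2.png")
crop(s,(280,180,480,330),4,"pics/s1.png")
for n,q in(("top",t),("side",s)):
    for nm,roi in (("top",(300,190,350,285)),("side",(285,240,345,320))):
        if nm!=n: continue
        m=mask(q,(0,150,90),(6,255,255),roi)|mask(q,(173,150,90),(180,255,255),roi)
        for c in cv2.findContours(m,0,2)[0]:
            if cv2.contourArea(c)>20: print(n,"red",cv2.boundingRect(c),cv2.minAreaRect(c))
    m=mask(q,(95,120,60),(125,255,255),(180,160,480,330))
    for c in cv2.findContours(m,0,2)[0]:
        if cv2.contourArea(c)>1500:
            b=cv2.boxPoints(cv2.minAreaRect(c)); print(n,"mat",b.tolist()); p=plane(q,b,.004);print(p.round(4),np.linalg.norm(p-np.roll(p,1,0),axis=1),p.mean(0))
            m4=cv2.approxPolyDP(c,4,True)[:,0];print(m4.tolist(),plane(q,m4,.004).round(4).tolist())
E
```

```text
top red (318, 266, 15, 7) ((325.04949951171875, 269.00494384765625), (14.42803955078125, 4.776178359985352), 5.710593223571777)
top red (324, 202, 16, 7) ((331.4100036621094, 204.62997436523438), (15.132086753845215, 5.656854629516602), 8.130102157592773)
top mat [[212.76467895507812, 216.05882263183594], [217.63172912597656, 173.4722137451172], [302.4383239746094, 183.1643829345703], [297.5712890625, 225.75099182128906]]
[[0.6183 0.3373 0.004 ]
 [0.7453 0.323  0.004 ]
 [0.7096 0.0754 0.004 ]
 [0.583  0.0924 0.004 ]] [0.24741352 0.12781533 0.25016195 0.12771982] [0.6640509  0.20703771 0.004     ]
[[219, 174], [213, 216], [234, 218], [243, 203], [256, 201], [297, 225], [301, 183]] [[0.7436, 0.319, 0.004], [0.6184, 0.3366, 0.004], [0.6109, 0.276, 0.004], [0.6548, 0.2497, 0.004], [0.6597, 0.2118, 0.004], [0.5853, 0.094, 0.004], [0.7102, 0.0796, 0.004]]
side red (316, 296, 18, 18) ((324.7798767089844, 304.2660827636719), (13.984264373779297, 19.34809112548828), 73.3007583618164)
side red (291, 249, 17, 10) ((299.0000305175781, 253.99998474121094), (8.026427268981934, 15.61899471282959), 77.47119140625)
side mat [[348.63079833984375, 285.6461181640625], [443.4000244140625, 259.79998779296875], [453.76153564453125, 297.79229736328125], [358.9923095703125, 323.638427734375]]
[[0.5869 0.0946 0.004 ]
 [0.6282 0.3845 0.004 ]
 [0.7547 0.3129 0.004 ]
 [0.7087 0.0493 0.004 ]] [0.12994593 0.29290554 0.14543041 0.26758145] [0.6696     0.21030862 0.004     ]
[[453, 295], [429, 265], [349, 286], [368, 320]] [[0.7461, 0.3177, 0.004], [0.6255, 0.3344, 0.004], [0.5884, 0.0947, 0.004], [0.7095, 0.075, 0.004]]
```

```bash
ls -la pics
```

```text
total 2120
drwxr-xr-x 2 agent agent   4096 Dec  7 15:32 .
drwxr-xr-x 3 agent agent   4096 Dec  7 15:32 ..
-rw-r--r-- 1 agent agent 424794 Dec  7 15:32 s1.png
-rw-r--r-- 1 agent agent 459667 Dec  7 15:32 side0.png
-rw-r--r-- 1 agent agent 421841 Dec  7 15:32 t1.png
-rw-r--r-- 1 agent agent 383941 Dec  7 15:32 t2.png
-rw-r--r-- 1 agent agent 463487 Dec  7 15:32 top0.png
```

View pics/t1.png

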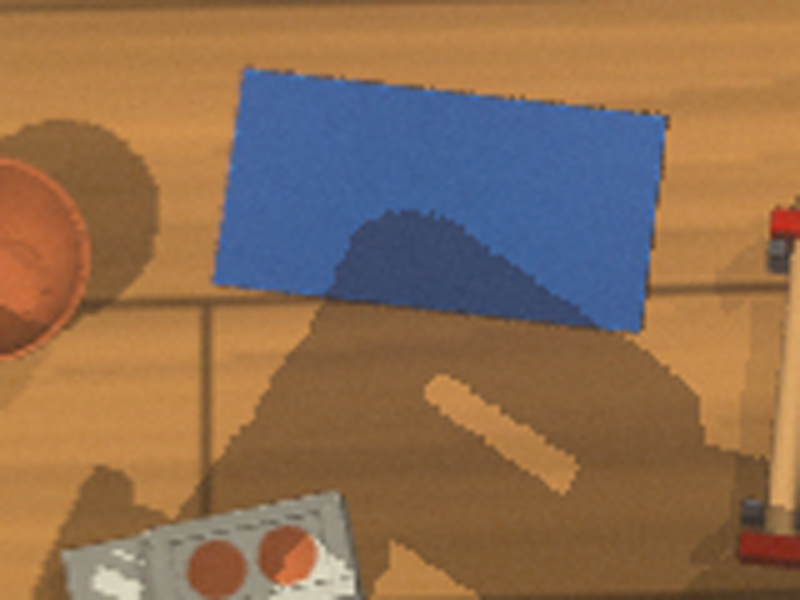

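View pics/t2.png

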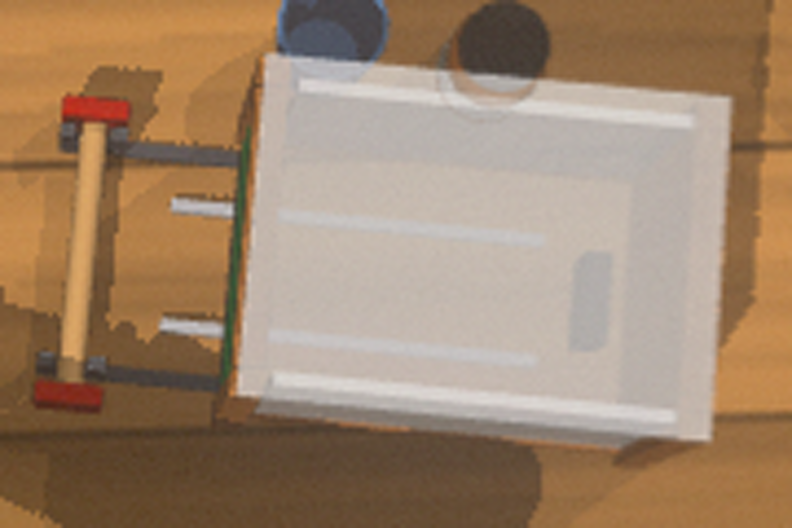

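View pics/s1.png

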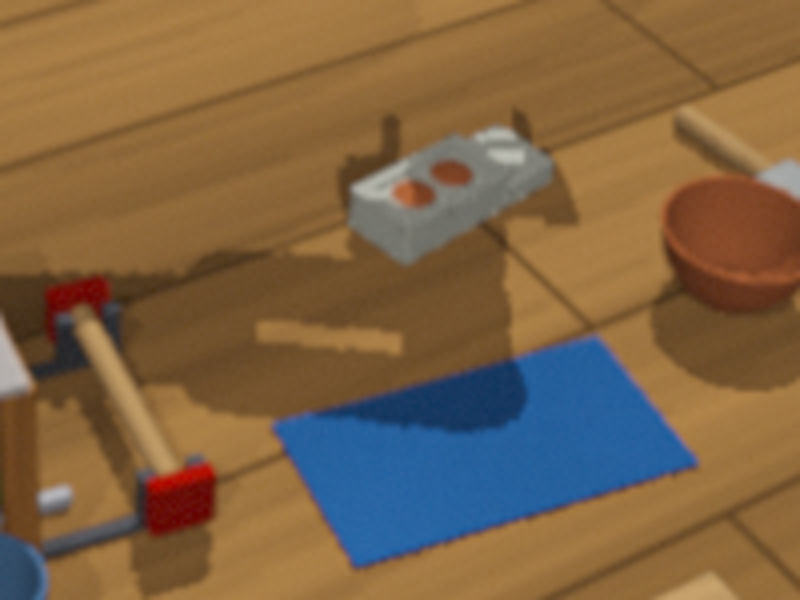

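```bash
python3 - <<'E'
from h import *
import pickle
s,t=pickle.load(open("s0.pkl","rb"))
for q in(s,t): print("cam",ray(q,[[320,240]])[0])
L=plane(t,[[331.4,204.6]],.053)[0];R=plane(t,[[325.05,269.0]],.053)[0]
print("blocks top",L,R,np.linalg.norm(L-R))
# depth points of red pixels
for n,q,rois in(("top",t,((310,195,350,212),(310,260,350,280))),("side",s,((285,245,312,262),(312,290,340,318)))):
  for r in rois:
    m=mask(q,(0,150,60),(6,255,255),r)|mask(q,(173,150,60),(180,255,255),r)
    ys,xs=np.nonzero(m);P=deproj(q,np.c_[xs,ys]);print(n,len(P),P.min(0).round(4),P.max(0).round(4),np.median(P,0).round(4))
# bar centre line: wood pixels
for q,pts in((t,[[331.4-0.6,210],[325.5,264]]),):
    print(plane(q,pts,.040))
# mould gray
f=t["frame"]
h=cv2.cvtColor(f,cv2.COLOR_RGB2HSV)
m=mask(t,(0,0,70),(180,75,255),(178,255,248,298))
m=cv2.morphologyEx(m,cv2.MORPH_CLOSE,np.ones((9,9)));c=max(cv2.findContours(m,0,2)[0],key=cv2.contourArea)
b=cv2.boxPoints(cv2.minAreaRect(c));print("mould",b.round(1).tolist());
for z in(.036,.022,0): print(z,plane(t,b,z).round(4).tolist())
for i in range(4): print(np.linalg.norm(plane(t,b,.036)[i]-plane(t,b,.036)[i-1]))
for u in[(212,273),(228,272),(192,278),(190,276),(239,270)]: print(u,deproj(t,[u]).round(4))
# box rails: top crop coords
o=np.array([310,180]);
for nm,p,z in(("railL",(172,205),.01),("railLin",(543,241),.01),("railR",(161,325),.01),("railRin",(535,361),.01),("roofFL",(265,57),.178),("roofFR",(235,392),.178),("roofBL",(731,97),.178),("roofBR",(711,440),.178),("brL",(120,152),.005),("stop",(572,300),.04)):
    uv=np.array(p)/4.4+o; print(nm,uv.round(1),plane(t,[uv],z).round(4)[0],deproj(t,[uv.round()]).round(4)[0])
E
```

```text
cam [ 1.30960593 -0.41123318  0.90805551]
cam [0.25227356 0.03431559 1.68028546]
blocks top [ 0.63163057 -0.00623359  0.053     ] [0.44882226 0.01700186 0.053     ] 0.18427903993649875
top 82 [ 0.2523 -0.0277  0.036 ] [0.6411 0.0343 1.6803] [ 0.6313 -0.0065  0.0532]
top 73 [ 0.4393 -0.0023  0.0215] [0.4584 0.0367 0.0623] [0.4483 0.017  0.0537]
side 114 [ 0.4014 -0.4112 -0.0035] [1.3096 0.0652 0.9081] [0.4552 0.0143 0.0478]
side 242 [ 0.6276 -0.4112  0.0104] [1.3096 0.0134 0.9081] [ 0.6401 -0.0105  0.0377]
[[ 0.6189765  -0.0043717   0.04      ]
 [ 0.46447562  0.01519401  0.04      ]]
mould [[181.1999969482422, 269.20001220703125], [237.89999389648438, 257.5], [242.39999389648438, 279.29998779296875], [185.60000610351562, 291.0]]
0.036 [[0.4618, 0.4194, 0.036], [0.4903, 0.2611, 0.036], [0.4284, 0.2489, 0.036], [0.4004, 0.4064, 0.036]]
0.022 [[0.4635, 0.4227, 0.022], [0.4924, 0.2631, 0.022], [0.4299, 0.2508, 0.022], [0.4016, 0.4096, 0.022]]
0 [[0.4663, 0.4279, 0.0], [0.4955, 0.2661, 0.0], [0.4323, 0.2536, 0.0], [0.4036, 0.4145, 0.0]]
0.06276578914941428
0.16085759495821034
0.06308436771
[... 231 characters left out ...]
5753 -0.0564  0.01  ] [ 0.574  -0.0561  0.0102]
railLin [433.4 234.8] [ 0.5445 -0.2979  0.01  ] [ 0.5141 -0.2628  0.1808]
railR [346.6 253.9] [ 0.496  -0.0464  0.01  ] [ 0.4958 -0.0477  0.0078]
railRin [431.6 262. ] [ 0.4657 -0.2882  0.01  ] [ 0.4442 -0.2567  0.1784]
roofFL [370.2 193. ] [ 0.6309 -0.1057  0.178 ] [ 0.6311 -0.1052  0.1765]
roofFR [363.4 269.1] [ 0.4308 -0.0801  0.178 ] [ 0.4319 -0.0796  0.171 ]
roofBL [476.1 202. ] [ 0.5985 -0.3802  0.178 ] [ 0.5994 -0.3807  0.1749]
roofBR [471.6 280. ] [ 0.3953 -0.3547  0.178 ] [ 0.4124 -0.4026 -0.0025]
brL [337.3 214.5] [ 0.6128 -0.0236  0.005 ] [ 0.6113 -0.0227  0.006 ]
stop [440.  248.2] [ 0.5005 -0.3082  0.04  ] [ 0.4808 -0.2804  0.1733]
```

The points agree: box heading is -97.2° (its x = (-0.125,-0.992)), bar middle ≈ (0.543, 0.005), box origin ≈ (0.530,-0.094), and mat middle ≈ (0.665,0.206) with its long axis at -98°. The mould's middle is ≈ (0.445,0.335), heading -80°. I'll start towards the bar.

Request:
send_rows:
  rows:
    - [-30, -19, 0, 0]
    - [-30, -20, 0, 0]
    - [-31, -20, 0, 0]
    - [-31, -20, 0, 0]
    - [-31, -20, 0, 0]
    - [-31, -20, 0, 0]
    - [-31, -20, 0, 0]
    - [-31, -20, 0, 0]
  hand: 0.6
  newtons: 20

```text
time: 0.87
eef_pos: [0.3888, 0.2486, 0.2054]
tcp_rot: [0.0, 0.217, 0.976, 0.0]
contact_force: [1.1, 0.5, -0.5]
opening: 0.0569
```

Request:
send_rows:
  rows:
    - [-30, -19, 0, 0]
    - [-30, -20, 0, 0]
    - [-31, -20, 0, 0]
    - [-31, -20, 0, 0]
    - [-31, -20, 0, 0]
    - [-31, -20, 0, 0]
    - [-30, -19, 0, 0]
    - [-30, -19, 0, 0]

```text
time: 1.53
eef_pos: [0.5436, 0.003, 0.2053]
tcp_rot: [-0.0, 0.217, 0.976, 0.0]
contact_force: [-0.0, 0.8, 0.9]
opening: 0.0564
```

Request:
send_rows:
  rows:
    - [0, 0, 0, -6]
    - [0, 0, 0, -6]
    - [0, 0, 0, -5.8]
    - [0, 0, 0, 0]

```text
time: 1.87
eef_pos: [0.543, 0.0043, 0.205]
tcp_rot: [-0.0, 0.063, 0.998, 0.0]
contact_force: [-0.0, 0.4, -0.4]
opening: 0.0561
```

```bash
cat > goal.py <<'E'
from station import env
from scipy.spatial.transform import Rotation as Ro
from h import *
def go(target=None,jaw=None):
    o=env.get_obs();q=o["tcp_rot"];R=Ro.from_quat([q[1],q[2],q[3],q[0]]).as_matrix();p=np.array(o["eef_pos"])
    j=np.degrees(np.arctan2(R[1,1],R[0,1]))
    print("t",round(o["time"],2),"tcp",p.round(4),"z",R[:,2].round(3),"jaw deg",j.round(2),"q",np.round(o["joint_positions"],3),"F",np.round(o["contact_force"],1),"open",round(o["opening"],4))
    if target is not None: print("shift tool mm",(R.T@(np.array(target)-p)*1000).round(1))
    if jaw is not None: print("twist",-((jaw-j+90)%180-90))
    return o,p,R
E
python3 - <<'E'
from goal import *
go([.543,.005,.2],82.8)
E
```

```text
t 1.87 tcp [0.543  0.0043 0.205 ] z [-0.001  0.    -1.   ] jaw deg 82.82 q [-0.097  0.072  1.388  0.     1.682 -1.542] F [-0.   0.4 -0.4] open 0.0561
shift tool mm [0.1 0.7 5. ]
twist 0.018319021007187075
```

Request:
send_rows:
  rows:
    - [0, 1, 20, 0]
    - [0, 0, 30, 0]
    - [0, 0, 30, 0]
    - [0, 0, 30, 0]
    - [0, 0, 15, 0]
    - [0, 0, 0, 0]

```text
time: 2.37
eef_pos: [0.5395, 0.0063, 0.0754]
tcp_rot: [-0.005, 0.064, 0.998, 0.0]
contact_force: [-1.2, 0.4, -0.6]
opening: 0.0568
```

```bash
python3 - <<'E'
from goal import *
import pickle
go([.543,.005,.013],82.8)
s=env.snapshot("side");t=env.snapshot("top")
crop(s,(260,190,420,310),5,"pics/s2.png");crop(t,(290,180,390,290),5,"pics/t3.png")
E
```

```text
t 2.37 tcp [0.5395 0.0063 0.0754] z [-0.01   0.001 -1.   ] jaw deg 82.66 q [-0.093  0.134  1.581  0.     1.436 -1.536] F [-1.2  0.4 -0.6] open 0.0568
shift tool mm [-4.2 -0.8 62.4]
twist -0.1437425450203449
```

View pics/s2.png

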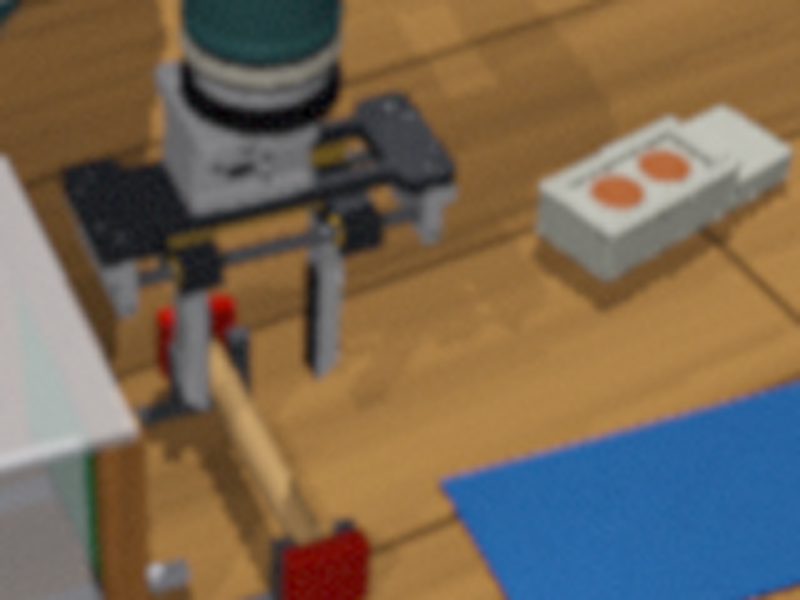

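View pics/t3.png

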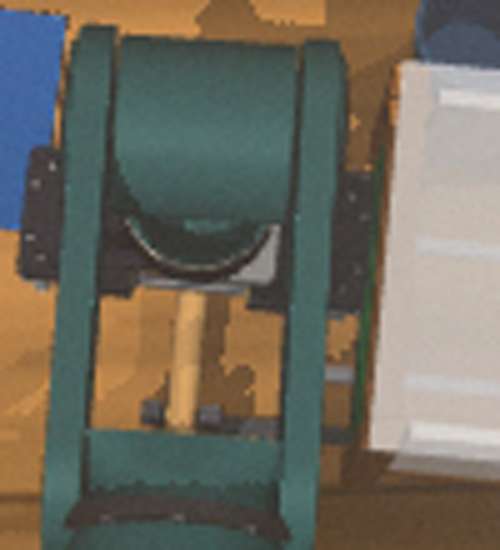

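The gripper straddles the bar at (230,370) in the side crop. In the top crop its plate edge at (372,240) just clears the lintel. Continuing down.

Request:
send_rows:
  rows:
    - [0, 0, 0, 0]
    - [0, 0, 0, 0]
    - [0, 0, 15, 0]
    - [0, 0, 15, 0]
    - [0, 0, 10, 0]
    - [0, 0, 0, 0]
    - [0, 0, 0, 0]

```text
time: 3.05
eef_pos: [0.5432, 0.0058, 0.0408]
tcp_rot: [0.0, 0.063, 0.998, 0.0]
contact_force: [-0.3, -0.2, 0.7]
opening: 0.0562
```

```bash
python3 - <<'E'
from goal import *
go([.543,.005,.013],82.8)
E
```

```text
t 3.05 tcp [0.5432 0.0058 0.0408] z [ 0.  0. -1.] jaw deg 82.77 q [-0.094  0.164  1.62   0.     1.358 -1.538] F [-0.3 -0.2  0.7] open 0.0562
shift tool mm [ 0.1 -0.8 27.8]
twist -0.03469445549308148
```

Request:
send_rows:
  rows:
    - [0, 0, 10, 0]
    - [0, 0, 10, 0]
    - [0, 0, 6, 0]
    - [0, 0, 0, 0]
    - [0, 0, 0, 0]

```text
time: 3.47
eef_pos: [0.5425, 0.0058, 0.0136]
tcp_rot: [-0.001, 0.063, 0.998, 0.0]
contact_force: [-0.2, 0.5, 0.3]
opening: 0.0562
```

Request:
send_rows:
  rows:
    - [0, 0, 0, 0]
    - [0, 0, 0, 0]
    - [0, 0, 0, 0]
    - [0, 0, 0, 0]
    - [0, 0, 0, 0]
    - [0, 0, 0, 0]
    - [0, 0, 0, 0]
  hand: 0.0
  newtons: 25

```text
time: 4.05
eef_pos: [0.5432, 0.0057, 0.0147]
tcp_rot: [0.0, 0.063, 0.998, -0.0]
contact_force: [0.5, 0.1, 0.8]
opening: 0.0172
```

```bash
python3 - <<'E'
from goal import *
go([.543,.005,.013],82.8)
E
```

```text
t 4.05 tcp [0.5432 0.0057 0.0147] z [ 0. -0. -1.] jaw deg 82.77 q [-0.094  0.189  1.647  0.     1.305 -1.539] F [0.5 0.1 0.8] open 0.0172
shift tool mm [ 0.2 -0.7  1.7]
twist -0.028728371742971603
```

Request:
send_rows:
  rows:
    - [0, 0, -4, 0]
    - [0, 0, -8, 0]
    - [0, 0, -10, 0]
    - [0, 0, -12, 0]
    - [0, 0, -15, 0]
    - [0, 0, -15, 0]
    - [0, 0, -15, 0]
    - [0, 0, -12, 0]

```text
time: 4.72
eef_pos: [0.5439, 0.0057, 0.1083]
tcp_rot: [0.002, 0.063, 0.998, -0.0]
contact_force: [0.1, 0.2, -2.0]
opening: 0.0174
```

Request:
send_rows:
  rows:
    - [0, 0, -10, 0]
    - [0, 0, -8, 0]
    - [0, 0, -5, 0]
    - [0, 0, 0, 0]
    - [0, 0, 0, 0]

```text
time: 5.13
eef_pos: [0.543, 0.0058, 0.1282]
tcp_rot: [-0.0, 0.063, 0.998, 0.0]
contact_force: [0.4, -0.5, -0.8]
opening: 0.0171
```

```bash
python3 - <<'E'
from goal import *
go([.665,.206,.13],-8.2)
s=env.snapshot("side");crop(s,(260,180,420,310),5,"pics/s3.png")
t=env.snapshot("top");crop(t,(260,160,420,280),5,"pics/t4.png")
E
```

```text
t 5.13 tcp [0.543  0.0058 0.1282] z [-0.  0. -1.] jaw deg 82.77 q [-0.094  0.1    1.511  0.     1.531 -1.539] F [ 0.4 -0.5 -0.8] open 0.0171
shift tool mm [-95.9 214.   -1.8]
twist -89.02590228439567
```

View pics/s3.png

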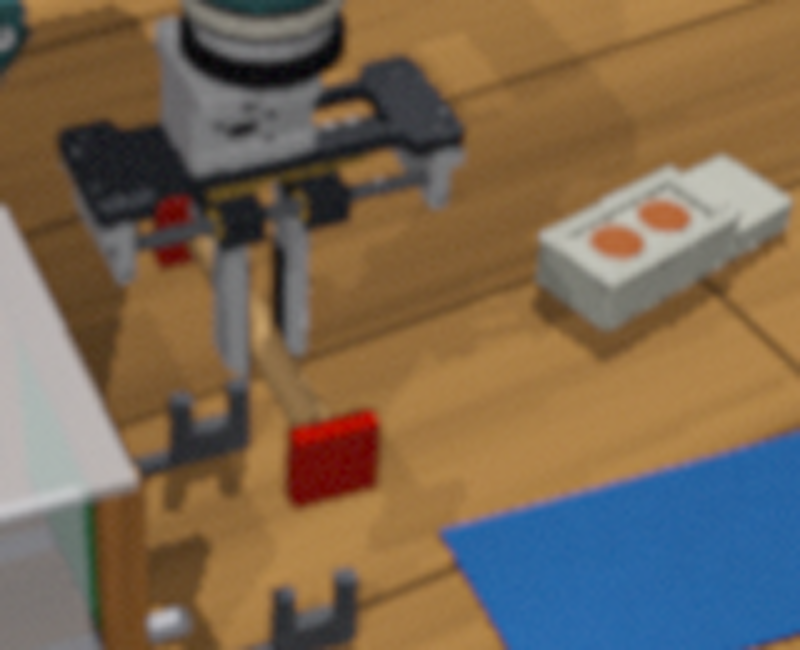

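The bar is out, level, and clear of both brackets, which are empty at (210,430) and (315,620) in the crop. Now moving it over the mat and turning it +91°.

Request:
send_rows:
  rows:
    - [-8, 20, 0, 0]
    - [-13, 29, 0, 0]
    - [-13, 29, 0, 0]
    - [-13, 29, 0, 0]
    - [-13, 29, 0, 0]
    - [-13, 29, 0, 0]
    - [-13, 29, 0, 0]
    - [-10, 20, 0, 0]

```text
time: 5.9
eef_pos: [0.6655, 0.2086, 0.1266]
tcp_rot: [-0.001, 0.062, 0.998, 0.0]
contact_force: [0.1, -0.0, -1.7]
opening: 0.0172
```

Request:
send_rows:
  rows:
    - [0, 0, 0, 4]
    - [0, 0, 0, 7]
    - [0, 0, 0, 7]
    - [0, 0, 0, 7]
    - [0, 0, 0, 7]
    - [0, 0, 0, 7]
    - [0, 0, 0, 7]
    - [0, 0, 0, 7]

```text
time: 6.57
eef_pos: [0.6647, 0.2059, 0.1268]
tcp_rot: [-0.001, 0.504, 0.864, -0.001]
contact_force: [-0.1, -0.3, -1.8]
opening: 0.0172
```

Request:
send_rows:
  rows:
    - [0, 0, 0, 7]
    - [0, 0, 0, 7]
    - [0, 0, 0, 7]
    - [0, 0, 0, 7]
    - [0, 0, 0, 6]
    - [0, 0, 0, 4]
    - [0, 0, 0, 0]
    - [0, 0, 0, 0]

```text
time: 7.23
eef_pos: [0.6648, 0.2059, 0.1272]
tcp_rot: [-0.001, 0.755, 0.655, -0.001]
contact_force: [0.4, 0.5, -1.9]
opening: 0.0175
```

```bash
python3 - <<'E'
from goal import *
go([.665,.206,.012],-8.2)
s=env.snapshot("side");crop(s,(320,200,480,330),5,"pics/s4.png")
t=env.snapshot("top");crop(t,(180,150,340,280),5,"pics/t5.png")
E
```

```text
t 7.23 tcp [0.6648 0.2059 0.1272] z [-0.002 -0.    -1.   ] jaw deg -8.12 q [0.219 0.439 1.092 0.    1.612 0.361] F [ 0.4  0.5 -1.9] open 0.0175
shift tool mm [  0.2   0.4 115.2]
twist 0.08421725034702376
```

View pics/s4.png

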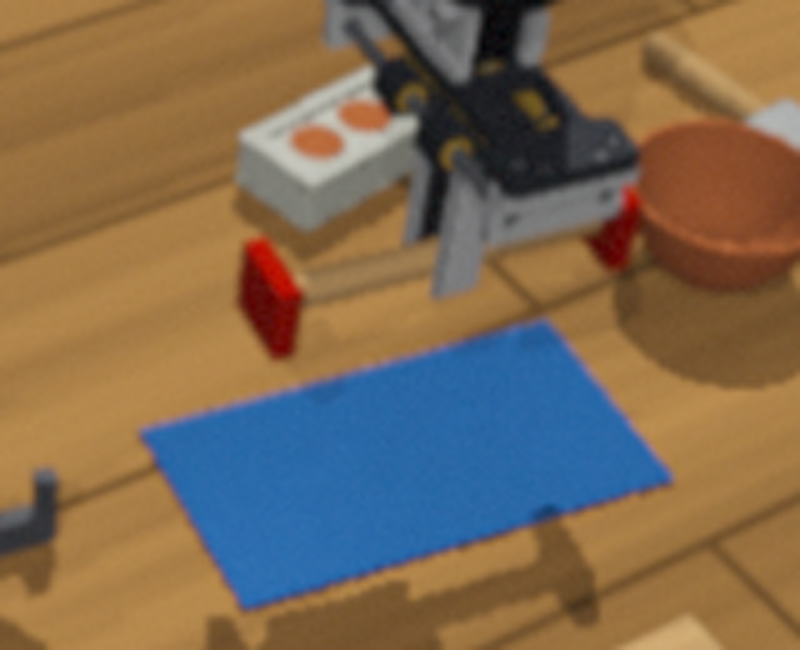

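View pics/t5.png

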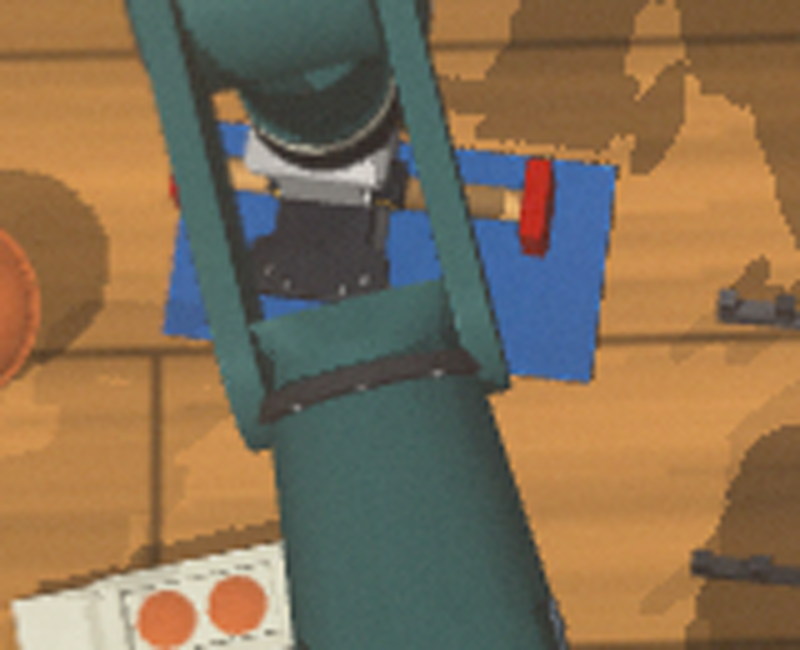

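Request:
send_rows:
  rows:
    - [0, 0, 10, 0]
    - [0, 0, 20, 0]
    - [0, 0, 20, 0]
    - [0, 0, 20, 0]
    - [0, 0, 15, 0]
    - [0, 0, 10, 0]
    - [0, 0, 6, 0]
    - [0, 0, 4, 0]

```text
time: 8.0
eef_pos: [0.6649, 0.2059, 0.0223]
tcp_rot: [-0.0, 0.756, 0.655, -0.001]
contact_force: [0.3, 0.1, -1.4]
opening: 0.0171
```

Request:
send_rows:
  rows:
    - [0, 0, 2, 0]
    - [0, 0, 2, 0]
    - [0, 0, 2, 0]
    - [0, 0, 0, 0]
    - [0, 0, 0, 0]
    - [0, 0, 0, 0]

```text
time: 8.5
eef_pos: [0.6656, 0.206, 0.0181]
tcp_rot: [0.0, 0.756, 0.655, 0.0]
contact_force: [0.4, 0.7, -1.7]
opening: 0.0174
```

Request:
send_rows:
  rows:
    - [0, 0, 1.5, 0]
    - [0, 0, 1.5, 0]
    - [0, 0, 1, 0]
    - [0, 0, 0, 0]
    - [0, 0, 0, 0]

```text
time: 8.92
eef_pos: [0.6651, 0.206, 0.0132]
tcp_rot: [-0.0, 0.756, 0.655, -0.0]
contact_force: [-0.3, 0.2, -1.6]
opening: 0.0173
```

Request:
send_rows:
  rows:
    - [0, 0, 1, 0]
    - [0, 0, 1, 0]
    - [0, 0, 0, 0]
    - [0, 0, 0, 0]
    - [0, 0, 0, 0]

```text
time: 9.33
eef_pos: [0.6653, 0.206, 0.0115]
tcp_rot: [-0.0, 0.756, 0.655, 0.0]
contact_force: [-0.3, -0.2, -1.4]
opening: 0.017
```

Request:
send_rows:
  rows:
    - [0, 0, 1, 0]
    - [0, 0, 0, 0]
    - [0, 0, 0, 0]
    - [0, 0, 0, 0]

```text
time: 9.67
eef_pos: [0.6653, 0.206, 0.0105]
tcp_rot: [-0.0, 0.756, 0.655, 0.0]
contact_force: [0.2, -0.4, -1.9]
opening: 0.0172
```

Request:
send_rows:
  rows:
    - [0, 0, 1, 0]
    - [0, 0, 0, 0]
    - [0, 0, 0, 0]
    - [0, 0, 0, 0]

```text
time: 10.0
eef_pos: [0.6655, 0.2061, 0.0099]
tcp_rot: [0.0, 0.756, 0.655, 0.0]
contact_force: [-0.1, 0.5, -0.4]
opening: 0.0167
```

Request:
send_rows:
  rows:
    - [0, 0, 0.5, 0]
    - [0, 0, 0, 0]
    - [0, 0, 0, 0]
    - [0, 0, 0, 0]

```text
time: 10.33
eef_pos: [0.6654, 0.2061, 0.0098]
tcp_rot: [0.0, 0.756, 0.655, 0.0]
contact_force: [-2.5, -0.5, 4.8]
opening: 0.0171
```

The bar is touching the mat (+4.8 N). Releasing it.

Request:
send_rows:
  rows:
    - [0, 0, 0, 0]
    - [0, 0, 0, 0]
    - [0, 0, 0, 0]
    - [0, 0, 0, 0]
    - [0, 0, 0, 0]
  hand: 0.5

```text
time: 10.75
eef_pos: [0.6652, 0.2059, 0.0085]
tcp_rot: [-0.0, 0.756, 0.655, -0.0]
contact_force: [0.2, 0.7, -0.9]
opening: 0.0453
```

Request:
send_rows:
  rows:
    - [0, 0, -10, 0]
    - [0, 0, -20, 0]
    - [0, 0, -30, 0]
    - [0, 0, -30, 0]
    - [0, 0, -30, 0]
    - [0, 0, -30, 0]
    - [0, 0, -20, 0]
    - [0, 0, -5, 0]

```text
time: 11.42
eef_pos: [0.6674, 0.2065, 0.1911]
tcp_rot: [0.002, 0.756, 0.655, 0.005]
contact_force: [1.4, 0.9, 0.1]
opening: 0.0473
```

Request:
send_rows:
  rows:
    - [0, 0, 0, -7]
    - [0, 0, 0, -6]
    - [0, 0, 0, -5]
    - [0, 0, 0, 0]
  hand: 1.0

```text
time: 11.75
eef_pos: [0.6648, 0.2059, 0.1828]
tcp_rot: [-0.001, 0.644, 0.765, -0.001]
contact_force: [-0.2, -0.5, 0.1]
opening: 0.0706
```

```bash
python3 - <<'E'
from goal import *
import pickle
go([.445,.335,.1],10.2)
s=env.snapshot("side");t=env.snapshot("top");pickle.dump((s,t),open("s1.pkl","wb"))
crop(s,(320,180,480,330),4,"pics/s5.png");crop(t,(170,150,340,300),4,"pics/t6.png")
E
```

```text
t 11.75 tcp [0.6648 0.2059 0.1828] z [-0.002 -0.    -1.   ] jaw deg 9.85 q [0.219 0.425 1.002 0.    1.716 0.047] F [-0.2 -0.5  0.1] open 0.0706
shift tool mm [ 164.8 -194.3   83.1]
twist -0.34812368316362097
```

View pics/s5.png

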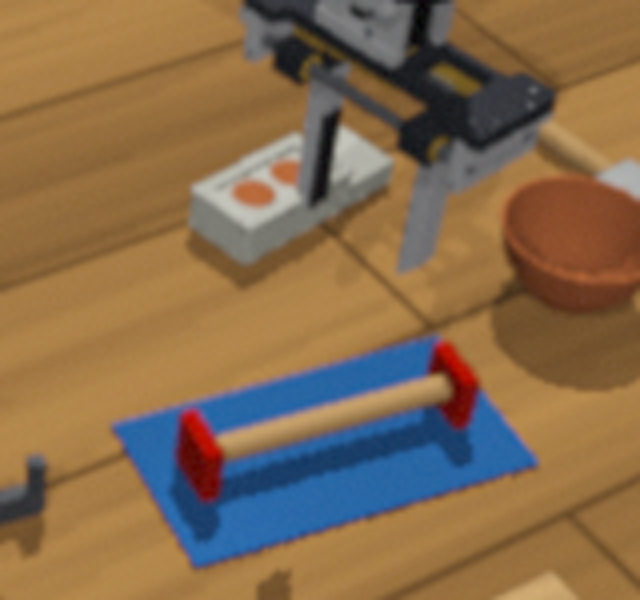

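View pics/t6.png

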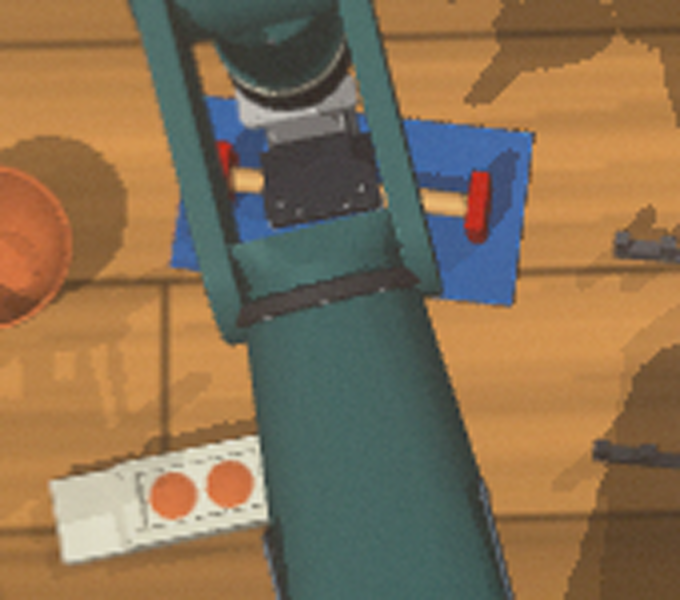

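The bar lies lengthways and whole on the mat, with its blocks at (198,455) and (455,385) in the side crop, well inside the mat's edges. On to the mould, which I'll grasp upright and set between the brackets with its nose at the rails.

Request:
send_rows:
  rows:
    - [15, -20, 0, 0]
    - [23, -26, 0, 0]
    - [23, -26, 0, 0]
    - [23, -26, 0, 0]
    - [23, -26, 0, 0]
    - [23, -26, 0, 0]
    - [20, -25, 0, 0]
    - [18, -18, 0, 0]

```text
time: 12.52
eef_pos: [0.4441, 0.3395, 0.1839]
tcp_rot: [-0.0, 0.645, 0.764, -0.0]
contact_force: [0.3, 0.8, -0.0]
opening: 0.0941
```

Request:
send_rows:
  rows:
    - [0, 0, 20, 0]
    - [0, 0, 30, 0]
    - [0, 0, 30, 0]
    - [0, 0, 20, 0]
    - [0, 0, 0, 0]
    - [0, 0, 0, 0]

```text
time: 13.02
eef_pos: [0.4456, 0.3382, 0.0827]
tcp_rot: [-0.001, 0.645, 0.764, -0.002]
contact_force: [0.7, 0.3, 0.7]
opening: 0.0939
```

```bash
python3 - <<'E'
from goal import *
go([.449,.330,.007],10.2)
s=env.snapshot("side");t=env.snapshot("top")
crop(s,(330,160,460,270),5,"pics/s6.png");crop(t,(150,220,280,320),5,"pics/t7.png")
E
```

```text
t 13.02 tcp [0.4456 0.3382 0.0827] z [-0.003 -0.002 -1.   ] jaw deg 9.71 q [0.548 0.166 1.529 0.    1.449 0.378] F [0.7 0.3 0.7] open 0.0939
shift tool mm [-8.6  2.2 75.7]
twist -0.49237042377232854
```

View pics/s6.png

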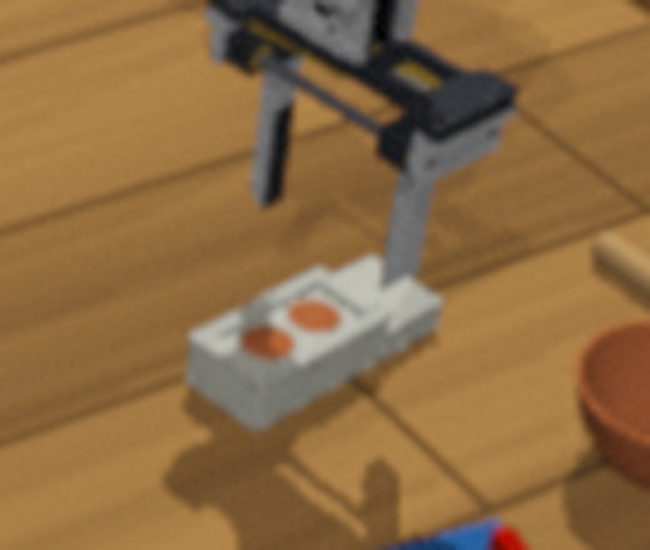

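View pics/t7.png

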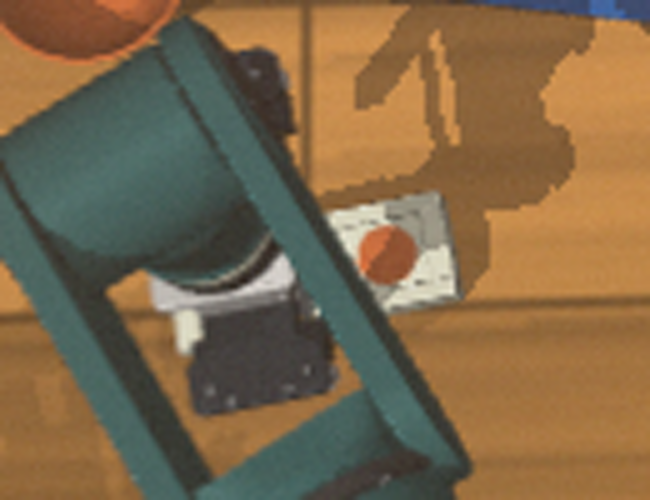

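Both fingers straddle the mould with clearance on each side. Going down.

Request:
send_rows:
  rows:
    - [-4, 1, 15, 0]
    - [-4, 1, 20, 0]
    - [0, 0, 18, 0]
    - [0, 0, 12, 0]
    - [0, 0, 6, 0]
    - [0, 0, 3, 0]
    - [0, 0, 0, 0]
    - [0, 0, 0, 0]

```text
time: 13.78
eef_pos: [0.4507, 0.3318, 0.0113]
tcp_rot: [0.0, 0.644, 0.765, 0.001]
contact_force: [0.5, -0.2, 0.2]
opening: 0.0938
```

Request:
send_rows:
  rows:
    - [0, 0, 0, 0]
    - [0, 0, 0, 0]
    - [0, 0, 0, 0]
    - [0, 0, 0, 0]
    - [0, 0, 0, 0]
    - [0, 0, 0, 0]
  hand: 0.4
  newtons: 25

```text
time: 14.28
eef_pos: [0.4492, 0.3312, 0.0101]
tcp_rot: [-0.001, 0.644, 0.765, -0.001]
contact_force: [-1.7, -0.9, 1.0]
opening: 0.0595
```

```bash
python3 - <<'E'
from goal import *
go([.449,.330,.007],10.2)
E
```

```text
t 14.28 tcp [0.4492 0.3312 0.0101] z [-0.001 -0.    -1.   ] jaw deg 9.78 q [5.330e-01 2.260e-01 1.613e+00 1.000e-03 1.304e+00 3.620e-01] F [-1.7 -0.9  1. ] open 0.0595
shift tool mm [-1.1 -0.4  3.1]
twist -0.4231819178222054
```

Request:
send_rows:
  rows:
    - [0, 0, -5, 0]
    - [0, 0, -10, 0]
    - [0, 0, -15, 0]
    - [0, 0, -15, 0]
    - [0, 0, -10, 0]
    - [0, 0, -5, 0]
    - [0, 0, 0, 0]

```text
time: 14.87
eef_pos: [0.4508, 0.3317, 0.0717]
tcp_rot: [0.001, 0.644, 0.765, 0.002]
contact_force: [-0.6, 0.3, -3.5]
opening: 0.0597
```

```bash
python3 - <<'E'
from goal import *
go([.546,.033,.07],-7.2)
E
```

```text
t 14.87 tcp [0.4508 0.3317 0.0717] z [ 0.003  0.002 -1.   ] jaw deg 9.77 q [0.533 0.17  1.548 0.    1.421 0.363] F [-0.6  0.3 -3.5] open 0.0597
shift tool mm [-310.6   43.1    1.5]
twist 16.97250364950132
```

Request:
send_rows:
  rows:
    - [-15, 3, 0, 0]
    - [-28, 4, 0, 0]
    - [-34, 4, 0, 0]
    - [-34, 5, 0, 0]
    - [-34, 5, 0, 0]
    - [-34, 5, 0, 0]
    - [-34, 5, 0, 0]
    - [-34, 4, 0, 0]

```text
time: 15.53
eef_pos: [0.5259, 0.0921, 0.0688]
tcp_rot: [-0.001, 0.644, 0.765, -0.001]
contact_force: [0.3, 0.5, -2.7]
opening: 0.0598
```

Request:
send_rows:
  rows:
    - [-28, 4, 0, 0]
    - [-20, 3, 0, 0]
    - [-15, 1, 0, 0]
    - [0, 0, 0, 6]
    - [0, 0, 0, 6]
    - [0, 0, 0, 5]
    - [0, 0, 0, 0]
    - [0, 0, 0, 0]

```text
time: 16.2
eef_pos: [0.5442, 0.033, 0.069]
tcp_rot: [-0.001, 0.75, 0.662, -0.001]
contact_force: [-0.2, -0.0, -3.6]
opening: 0.0598
```

```bash
python3 - <<'E'
from goal import *
import pickle
go([.546,.033,.07],-7.2)
s=env.snapshot("side");t=env.snapshot("top");pickle.dump((s,t),open("s2.pkl","wb"))
crop(s,(250,190,410,320),5,"pics/s7.png");crop(t,(270,180,430,300),5,"pics/t8.png")
E
```

```text
t 16.2 tcp [0.5442 0.033  0.069 ] z [-0.002  0.    -1.   ] jaw deg -7.1 q [-0.043  0.145  1.582  0.     1.416  0.08 ] F [-0.2 -0.  -3.6] open 0.0598
shift tool mm [ 0.2  1.7 -1. ]
twist 0.09951352448820217
```

View pics/s7.png

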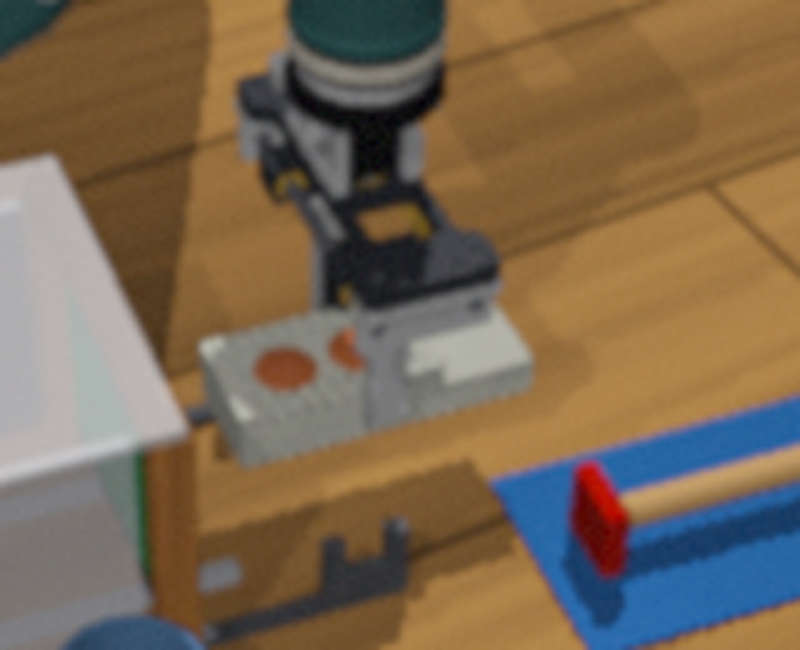

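View pics/t8.png

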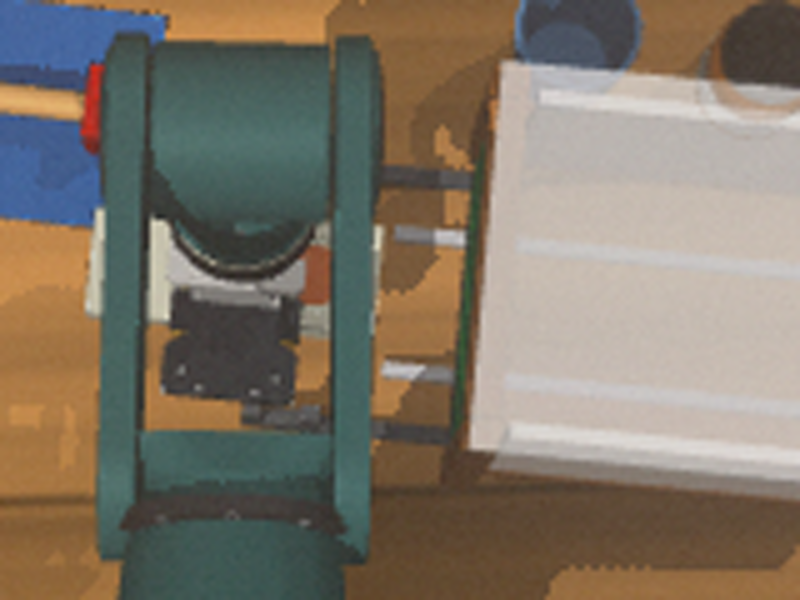

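Request:
send_rows:
  rows:
    - [0, 1, 8, 0]
    - [0, 0, 12, 0]
    - [0, 0, 14, 0]
    - [0, 0, 10, 0]
    - [0, 0, 6, 0]
    - [0, 0, 4, 0]
    - [0, 0, 0, 0]
    - [0, 0, 0, 0]

```text
time: 16.97
eef_pos: [0.546, 0.0329, 0.016]
tcp_rot: [0.0, 0.75, 0.661, 0.0]
contact_force: [-0.3, 0.1, -3.4]
opening: 0.0597
```

```bash
python3 - <<'E'
from goal import *
go([.546,.033,.0105],-7.2)
t=env.snapshot("top");crop(t,(270,180,430,300),5,"pics/t9.png")
E
```

```text
t 16.97 tcp [0.546  0.0329 0.016 ] z [ 0.  0. -1.] jaw deg -7.22 q [-0.043  0.196  1.637  0.     1.309  0.082] F [-0.3  0.1 -3.4] open 0.0597
shift tool mm [ 0.1 -0.   5.5]
twist -0.018204683769468488
```

View pics/t9.png

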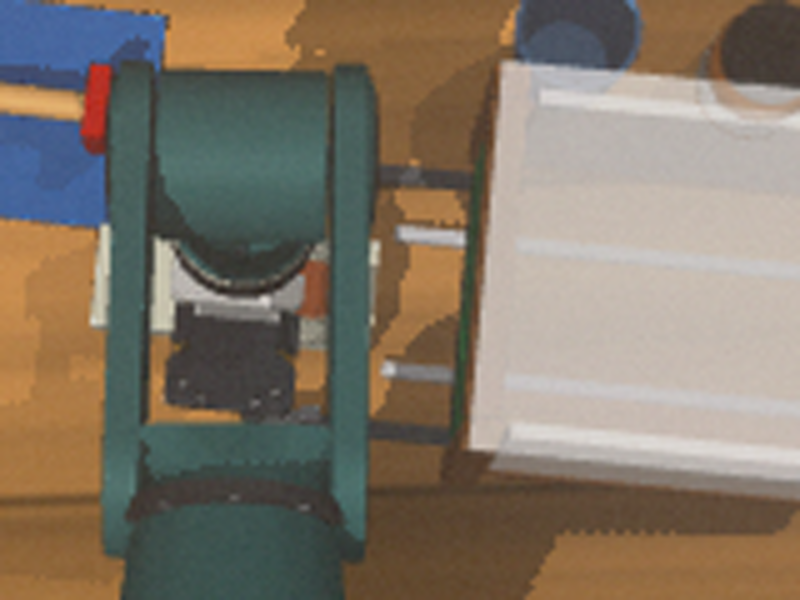

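The nose (upper corner at (378,242)) lines up with the rails, which start at (398,235) and (383,370). Setting it down on the table.

Request:
send_rows:
  rows:
    - [0, 0, 2, 0]
    - [0, 0, 2, 0]
    - [0, 0, 0, 0]
    - [0, 0, 0, 0]
    - [0, 0, 0, 0]

```text
time: 17.43
eef_pos: [0.5466, 0.0328, 0.0128]
tcp_rot: [0.001, 0.75, 0.661, 0.001]
contact_force: [-0.1, -1.2, 0.8]
opening: 0.0595
```

Request:
send_rows:
  rows:
    - [0, 0, 1, 0]
    - [0, 0, 0, 0]
    - [0, 0, 0, 0]
    - [0, 0, 0, 0]

```text
time: 17.77
eef_pos: [0.5465, 0.0327, 0.0119]
tcp_rot: [0.001, 0.75, 0.661, 0.0]
contact_force: [-1.7, -2.4, 4.3]
opening: 0.0598
```

Request:
send_rows:
  rows:
    - [0, 0, 0.7, 0]
    - [0, 0, 0, 0]
    - [0, 0, 0, 0]
    - [0, 0, 0, 0]

```text
time: 18.1
eef_pos: [0.5466, 0.0326, 0.0119]
tcp_rot: [0.001, 0.75, 0.661, 0.0]
contact_force: [-2.6, -1.8, 8.2]
opening: 0.0596
```

Request:
send_rows:
  rows:
    - [0, 0, -1, 0]
    - [-4, 0, 0, 0]
    - [-6, 0, 0, 0]
    - [-8, 0, 0, 0]
    - [-8, 0, 0, 0]
    - [-8, 0, 0, 0]
    - [-6, 0, 0, 0]
    - [-4, 0, 0, 0]

```text
time: 18.77
eef_pos: [0.54, -0.0115, 0.011]
tcp_rot: [-0.0, 0.75, 0.661, -0.0]
contact_force: [0.8, 3.8, 1.6]
opening: 0.0598
```

```bash
python3 - <<'E'
from goal import *
go([.53+.1253*.083,-.094+.9921*.083,.012],-7.2)
t=env.snapshot("top");crop(t,(270,180,430,300),5,"pics/t10.png")
s=env.snapshot("side");crop(s,(250,210,410,330),5,"pics/s10.png")
E
```

```text
t 18.77 tcp [ 0.54   -0.0115  0.011 ] z [-0.001  0.    -1.   ] jaw deg -7.26 q [-0.126  0.187  1.658  0.     1.298  0.   ] F [0.8 3.8 1.6] open 0.0598
shift tool mm [-0.1  0.4 -1. ]
twist -0.06328905116059502
```

View pics/t10.png

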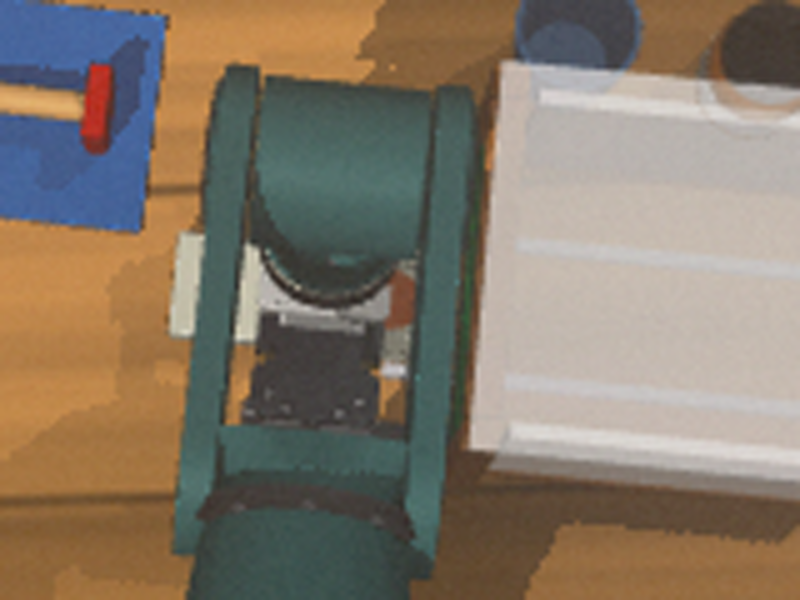

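View pics/s10.png

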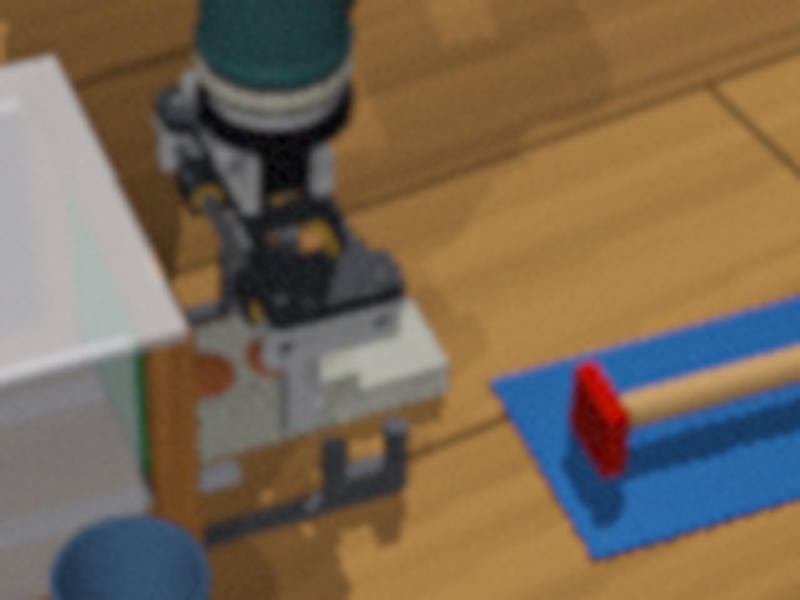

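The mould is flat between the rails, nose just before the flap. Releasing it and going up.

Request:
send_rows:
  rows:
    - [0, 0, 0, 0]
    - [0, 0, 0, 0]
    - [0, 0, 0, 0]
    - [0, 0, 0, 0]
  hand: 0.8

```text
time: 19.2
eef_pos: [0.5401, -0.0108, 0.0109]
tcp_rot: [-0.0, 0.75, 0.661, -0.0]
contact_force: [-0.3, 0.5, -0.3]
opening: 0.0751
```

Request:
send_rows:
  rows:
    - [0, 0, -10, 0]
    - [0, 0, -20, 0]
    - [0, 0, -35, 0]
    - [0, 0, -40, 0]
    - [0, 0, -40, 0]
    - [0, 0, -40, 0]
    - [0, 0, -40, 0]
    - [0, 0, -40, 0]

```text
time: 19.87
eef_pos: [0.5398, -0.0106, 0.2794]
tcp_rot: [0.001, 0.75, 0.661, 0.0]
contact_force: [0.1, 0.3, 1.2]
opening: 0.0752
```

```bash
python3 - <<'E'
from goal import *
import pickle
go([.53+.1253*.083,-.094+.9921*.083,.3],-7.2)
s=env.snapshot("side");t=env.snapshot("top");pickle.dump((s,t),open("s3.pkl","wb"))
crop(t,(270,180,430,300),5,"pics/t11.png");cv2.imwrite("pics/s11.png",s["frame"][:,:,::-1])
E
```

```text
t 19.87 tcp [ 0.5398 -0.0106  0.2794] z [ 0.001 -0.    -1.   ] jaw deg -7.22 q [-1.250e-01  6.100e-02  1.253e+00 -0.000e+00  1.826e+00  1.000e-03] F [0.1 0.3 1.2] open 0.0752
shift tool mm [ -1.    0.8 -20.6]
twist -0.01693980201483214
```

View pics/t11.png

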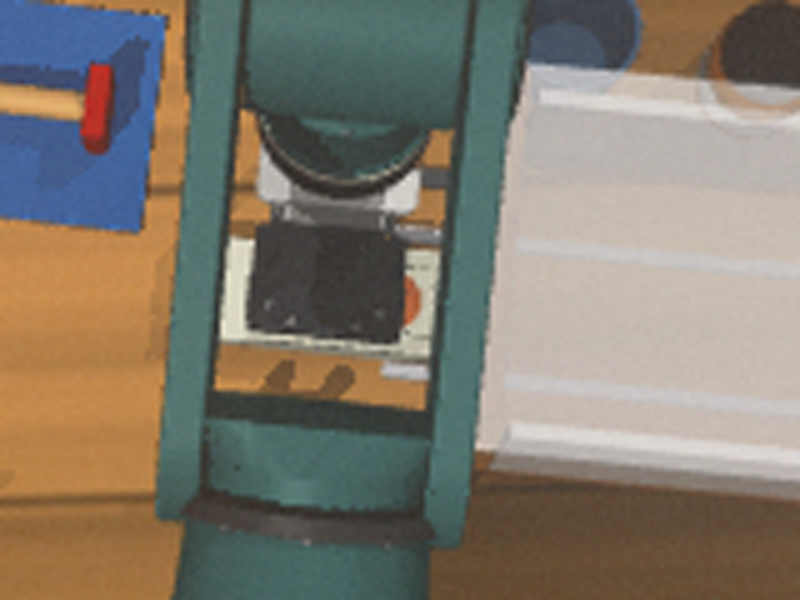

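View pics/s11.png

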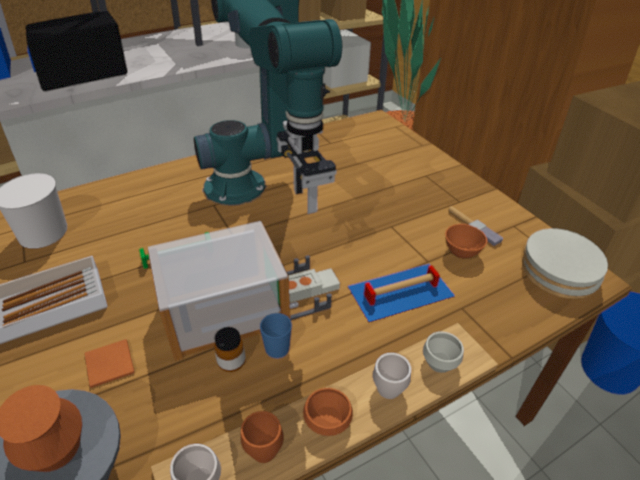

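The mould sits straight between the rails, and the tail end at (325,283) in the side view is free. I now need a lean of 40–50° towards the box heading (-97°). Moves can't tilt the tool directly, but past the reach limit the arm might trade orientation for position. I'll swing to azimuth ≈ -97°, where radially outward equals the box's x, and see what happens there.

Request:
send_rows:
  rows:
    - [0, 0, -30, 0]
    - [0, 0, -40, 0]
    - [0, 0, -30, 0]
    - [-20, -20, 0, 0]
    - [-27, -26, 0, 0]
    - [-28, -27, 0, 0]
    - [-28, -27, 0, 0]
    - [-28, -27, 0, 0]

```text
time: 20.63
eef_pos: [0.3962, -0.1252, 0.3761]
tcp_rot: [-0.0, 0.75, 0.662, -0.0]
contact_force: [0.4, -1.0, -0.1]
opening: 0.0754
```

Request:
send_rows:
  rows:
    - [-28, -27, 0, 0]
    - [-28, -27, 0, 0]
    - [-28, -27, 0, 0]
    - [-28, -27, 0, 0]
    - [-28, -27, 0, 0]
    - [-28, -27, 0, 0]
    - [-28, -27, 0, 0]
    - [-28, -27, 0, 0]

```text
time: 21.3
eef_pos: [0.1536, -0.3201, 0.3764]
tcp_rot: [0.0, 0.75, 0.661, -0.0]
contact_force: [-0.2, -0.6, -0.8]
opening: 0.0753
```

Request:
send_rows:
  rows:
    - [-28, -27, 0, 0]
    - [-28, -27, 0, 0]
    - [-28, -27, 0, 0]
    - [-28, -27, 0, 0]
    - [-28, -27, 0, 0]
    - [-28, -27, 0, 0]
    - [-28, -27, 0, 0]
    - [0, 0, 0, 0]

```text
time: 21.97
eef_pos: [-0.0616, -0.4931, 0.3725]
tcp_rot: [-0.002, 0.752, 0.659, 0.001]
contact_force: [0.8, 0.3, -1.8]
opening: 0.0752
```

```bash
python3 - <<'E'
from goal import *
go([-.063,-.5,.4],-7.2)
E
```

```text
t 21.97 tcp [-0.0616 -0.4931  0.3725] z [-0.001  0.005 -1.   ] jaw deg -7.59 q [-1.808e+00  1.000e-03  1.131e+00 -2.000e-03  2.015e+00 -1.676e+00] F [ 0.8  0.3 -1.8] open 0.0752
shift tool mm [ -6.9  -0.5 -27.6]
twist -0.3875075357631914
```

Request:
send_rows:
  rows:
    - [3, 28, 0, 0]
    - [4, 27, 0, 0]
    - [-20, 0, 0, 0]
    - [-40, 0, 0, 0]
    - [-40, 0, 0, 0]
    - [-40, 0, 0, 0]
    - [-40, 0, 0, 0]
    - [-40, 0, 0, 0]

```text
time: 22.63
eef_pos: [-0.0282, -0.7094, 0.3766]
tcp_rot: [0.0, 0.75, 0.661, -0.0]
contact_force: [-0.2, -0.4, 1.2]
opening: 0.0752
```

```bash
python3 - <<'E'
from goal import *
go()
E
```

```text
t 22.63 tcp [-0.0282 -0.7094  0.3766] z [ 0. -0. -1.] jaw deg -7.18 q [-1.69   0.552  0.433  0.     2.156 -1.565] F [-0.2 -0.4  1.2] open 0.0752
```

Request:
send_rows:
  rows:
    - [-20, 0, 0, 0]
    - [-20, 0, 0, 0]
    - [-20, 0, 0, 0]
    - [-20, 0, 0, 0]
    - [-20, 0, 0, 0]
    - [-20, 0, 0, 0]
    - [0, 0, 0, 0]

```text
time: 23.22
eef_pos: [-0.0418, -0.7788, 0.3406]
tcp_rot: [0.017, 0.75, 0.661, -0.017]
contact_force: [0.5, 0.5, -0.3]
opening: 0.0753
```

```bash
python3 - <<'E'
from goal import *
go()
E
```

```text
t 23.22 tcp [-0.0418 -0.7788  0.3406] z [-0.002 -0.048 -0.999] jaw deg -7.24 q [-1.699  0.702  0.276  0.004  2.115 -1.57 ] F [ 0.5  0.5 -0.3] open 0.0753
```

It works: past the reach limit the tool has started leaning outward, 2.8° towards -y. Pushing on.

Request:
send_rows:
  rows:
    - [-40, 0, 0, 0]
    - [-40, 0, 0, 0]
    - [-40, 0, 0, 0]
    - [-40, 0, 0, 0]
    - [-40, 0, 0, 0]
    - [-40, 0, 0, 0]
    - [-40, 0, 0, 0]
    - [-40, 0, 0, 0]

```text
time: 23.88
eef_pos: [-0.0686, -0.9001, 0.2648]
tcp_rot: [0.087, 0.745, 0.656, -0.087]
contact_force: [0.6, 0.1, 0.1]
opening: 0.0753
```

```bash
python3 - <<'E'
from goal import *
go()
E
```

```text
t 23.88 tcp [-0.0686 -0.9001  0.2648] z [-0.016 -0.243 -0.97 ] jaw deg -7.13 q [-1.717  0.812  0.275  0.021  1.809 -1.584] F [0.6 0.1 0.1] open 0.0753
```

Request:
send_rows:
  rows:
    - [-35, 0, -15, 0]
    - [-35, 0, -15, 0]
    - [-35, 0, -15, 0]
    - [-35, 0, -15, 0]

```text
time: 24.22
eef_pos: [-0.0766, -0.9179, 0.3061]
tcp_rot: [0.123, 0.739, 0.651, -0.125]
contact_force: [-0.5, 0.8, -0.4]
opening: 0.0749
```

```bash
python3 - <<'E'
from goal import *
go()
E
```

```text
t 24.22 tcp [-0.0766 -0.9179  0.3061] z [-0.024 -0.345 -0.938] jaw deg -7.04 q [-1.727  0.775  0.274  0.03   1.74  -1.59 ] F [-0.5  0.8 -0.4] open 0.0749
```

Request:
send_rows:
  rows:
    - [-38, 0, -15, 0]
    - [-38, 0, -15, 0]
    - [-38, 0, -15, 0]
    - [-38, 0, -15, 0]
    - [-38, 0, -15, 0]
    - [-38, 0, -15, 0]

```text
time: 24.72
eef_pos: [-0.0876, -0.9376, 0.3794]
tcp_rot: [0.179, 0.726, 0.639, -0.183]
contact_force: [0.0, -0.1, -0.6]
opening: 0.0753
```

```bash
python3 - <<'E'
from goal import *
go()
E
```

```text
t 24.72 tcp [-0.0876 -0.9376  0.3794] z [-0.038 -0.494 -0.869] jaw deg -6.9 q [-1.742  0.712  0.275  0.047  1.638 -1.599] F [ 0.  -0.1 -0.6] open 0.0753
```

Request:
send_rows:
  rows:
    - [-38, 0, -15, 0]
    - [-38, 0, -15, 0]
    - [-38, 0, -15, 0]
    - [-38, 0, -15, 0]
    - [-38, 0, -15, 0]
    - [-38, 0, -15, 0]
    - [-38, 0, -15, 0]
    - [-38, 0, -15, 0]

```text
time: 25.38
eef_pos: [-0.0973, -0.9329, 0.5081]
tcp_rot: [0.25, 0.701, 0.616, -0.259]
contact_force: [0.0, -0.1, 0.1]
opening: 0.0752
```

```bash
python3 - <<'E'
from goal import *
go()
E
```

```text
t 25.38 tcp [-0.0973 -0.9329  0.5081] z [-0.056 -0.669 -0.741] jaw deg -6.69 q [-1.762  0.598  0.275  0.073  1.536 -1.608] F [ 0.  -0.1  0.1] open 0.0752
```

Request:
send_rows:
  rows:
    - [-38, 0, -15, 0]
    - [-38, 0, -15, 0]
    - [-38, 0, -15, 0]

```text
time: 25.63
eef_pos: [-0.0996, -0.9217, 0.5612]
tcp_rot: [0.275, 0.69, 0.606, -0.286]
contact_force: [0.4, -0.4, 0.5]
opening: 0.0749
```

```bash
python3 - <<'E'
from goal import *
o,p,R=go()
print(np.degrees(np.arccos(-R[2,2])),np.degrees(np.arctan2(R[1,2],R[0,2])),R.round(3))
E
```

```text
t 25.63 tcp [-0.0996 -0.9217  0.5612] z [-0.062 -0.726 -0.685] jaw deg -6.62 q [-1.771  0.549  0.275  0.084  1.505 -1.611] F [ 0.4 -0.4  0.5] open 0.0749
46.75214428122273 -94.91292220010779 [[ 0.102  0.993 -0.062]
 [ 0.678 -0.115 -0.726]
 [-0.728  0.032 -0.685]]
```

The lean is now 46.8° with heading -95°, close to the box's -97°. Next I'll work out the carry back to behind the mould's tail.

```bash
cat >> goal.py <<'E'
O=np.array([.530,-.094,0]);X=np.array([-.1253,-.9921,0]);Y=np.array([.9921,-.1253,0])
def bx(x,y,z): return O+X*x+Y*y+np.array([0,0,z])
def inbox(p): d=np.array(p)-O; return (np.array([d@X,d@Y,d[2]])*1000).round(1)
E
python3 - <<'E'
from goal import *
o,p,R=go(bx(-.25,0,.38))
print(bx(-.25,0,.38))
E
```

```text
t 25.63 tcp [-0.0996 -0.9217  0.5612] z [-0.062 -0.726 -0.685] jaw deg -6.62 q [-1.771  0.549  0.275  0.084  1.505 -1.611] F [ 0.4 -0.4  0.5] open 0.0749
shift tool mm [ 928.8  526.4 -697.8]
[0.561325 0.154025 0.38    ]
```

Request:
send_rows:
  rows:
    - [20, 11, -15, 0]
    - [29, 16, -22, 0]
    - [29, 16, -22, 0]
    - [29, 16, -22, 0]
    - [29, 16, -22, 0]
    - [29, 16, -22, 0]
    - [29, 16, -22, 0]
    - [29, 16, -22, 0]
  hand: 0.4

```text
time: 26.3
eef_pos: [0.0564, -0.6599, 0.5183]
tcp_rot: [0.275, 0.69, 0.606, -0.286]
contact_force: [1.5, -0.2, 0.8]
opening: 0.0376
```

```bash
python3 - <<'E'
from goal import *
o,p,R=go(bx(-.25,0,.38))
E
```

```text
t 26.3 tcp [ 0.0564 -0.6599  0.5183] z [-0.062 -0.725 -0.685] jaw deg -6.63 q [-1.518 -0.165  1.212 -0.105  1.286 -1.402] F [ 1.5 -0.2  0.8] open 0.0376
shift tool mm [ 704.7  402.8 -527. ]
```

Request:
send_rows:
  rows:
    - [25, 25, -17, 0]
    - [25, 25, -17, 0]
    - [25, 25, -17, 0]
    - [25, 25, -17, 0]
    - [25, 25, -17, 0]
    - [25, 25, -17, 0]
    - [25, 25, -17, 0]
    - [25, 25, -17, 0]

```text
time: 26.97
eef_pos: [0.2839, -0.4489, 0.4733]
tcp_rot: [0.276, 0.69, 0.606, -0.285]
contact_force: [0.4, -0.2, -0.4]
opening: 0.0377
```

```bash
python3 - <<'E'
from goal import *
o,p,R=go(bx(-.25,0,.38))
E
```

```text
t 26.97 tcp [ 0.2839 -0.4489  0.4733] z [-0.06  -0.726 -0.685] jaw deg -6.6 q [-0.725 -0.305  1.414 -0.625  1.486 -0.72 ] F [ 0.4 -0.2 -0.4] open 0.0377
shift tool mm [ 505.8  202.9 -390.2]
```

Request:
send_rows:
  rows:
    - [32, 11, -18, 0]
    - [32, 11, -18, 0]
    - [32, 11, -18, 0]
    - [32, 11, -18, 0]
    - [32, 11, -18, 0]
    - [32, 11, -18, 0]
    - [32, 11, -18, 0]
    - [32, 11, -18, 0]

```text
time: 27.63
eef_pos: [0.4061, -0.1807, 0.3883]
tcp_rot: [0.275, 0.69, 0.606, -0.284]
contact_force: [1.2, -0.2, -0.1]
opening: 0.0375
```

```bash
python3 - <<'E'
from goal import *
o,p,R=go(bx(-.25,0,.28))
E
```

```text
t 27.63 tcp [ 0.4061 -0.1807  0.3883] z [-0.059 -0.724 -0.687] jaw deg -6.55 q [ 0.039 -0.178  1.481 -0.845  1.839 -0.069] F [ 1.2 -0.2 -0.1] open 0.0375
shift tool mm [ 322.4  112.2 -177. ]
```

Request:
send_rows:
  rows:
    - [32, 15, -14, 0]
    - [32, 15, -14, 0]
    - [32, 15, -14, 0]
    - [32, 15, -14, 0]

```text
time: 27.97
eef_pos: [0.4827, -0.0601, 0.3355]
tcp_rot: [0.274, 0.69, 0.606, -0.284]
contact_force: [0.9, -0.7, 0.8]
opening: 0.0376
```

```bash
python3 - <<'E'
from goal import *
o,p,R=go(bx(-.25,0,.28));print(inbox(p))
E
```

```text
t 27.97 tcp [ 0.4827 -0.0601  0.3355] z [-0.059 -0.723 -0.688] jaw deg -6.55 q [ 0.262  0.06   1.359 -0.816  1.924  0.175] F [ 0.9 -0.7  0.8] open 0.0376
shift tool mm [ 194.2   51.8 -121.4]
[-27.7 -51.2 335.5]
```

Request:
send_rows:
  rows:
    - [32, 9, -20, 0]
    - [32, 9, -20, 0]
    - [32, 9, -20, 0]
    - [32, 9, -20, 0]
    - [32, 8, -20, 0]
    - [30, 8, -20, 0]
    - [0, 0, 0, 0]
    - [0, 0, 0, 0]
  hand: 0.3

```text
time: 28.63
eef_pos: [0.5609, 0.1497, 0.2794]
tcp_rot: [0.274, 0.689, 0.607, -0.287]
contact_force: [0.5, 0.0, 0.7]
opening: 0.0288
```

```bash
python3 - <<'E'
from goal import *
import pickle
o,p,R=go(bx(-.21,0,.06));print(inbox(p))
s=env.snapshot("side");t=env.snapshot("top");pickle.dump((s,t),open("s4.pkl","wb"))
cv2.imwrite("pics/s12.png",s["frame"][:,:,::-1]);crop(t,(240,160,440,310),4,"pics/t12.png")
crop(s,(250,210,410,330),5,"pics/s12b.png")
E
```

```text
t 28.63 tcp [0.5609 0.1497 0.2794] z [-0.062 -0.725 -0.686] jaw deg -6.46 q [ 0.526  0.457  0.985 -0.76   2.097  0.391] F [0.5 0.  0.7] open 0.0288
shift tool mm [135.1  -6.9 176.4]
[-2.456e+02  1.000e-01  2.794e+02]
```

View pics/s12.png

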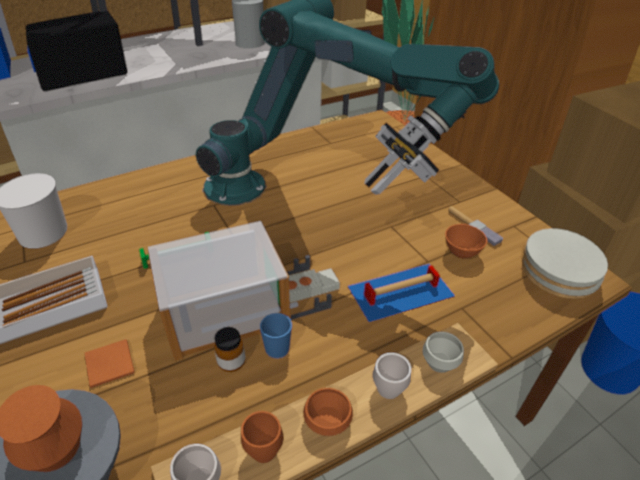

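View pics/t12.png

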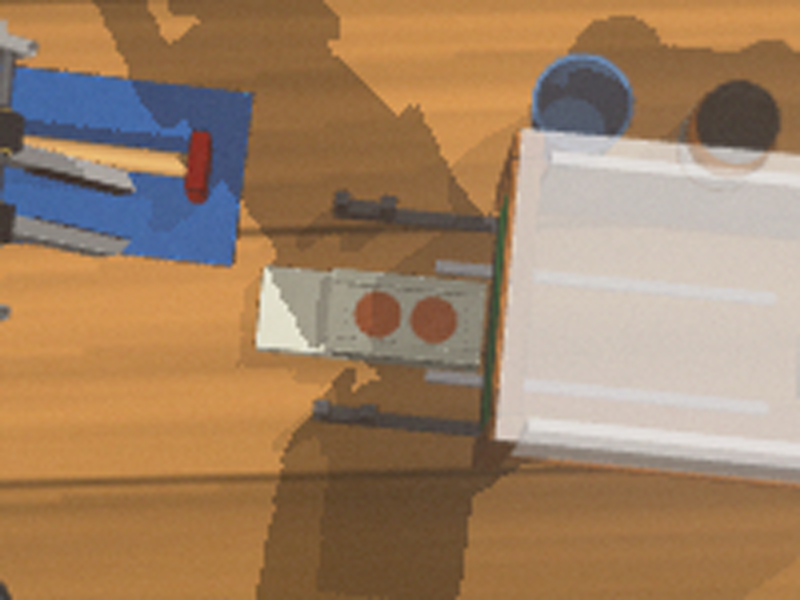

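View pics/s12b.png

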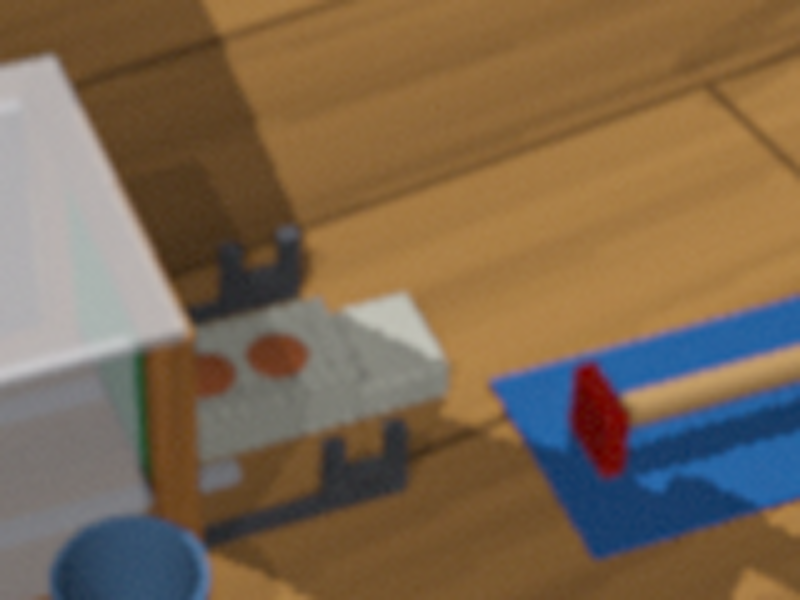

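The mould lies straight between the rails, with its tail edge at (265,267)–(257,349) in the top crop. The leaned tool is behind it. Checking the tail position and stepping down.

```bash
python3 - <<'E'
from goal import *
import pickle
s,t=pickle.load(open("s4.pkl","rb"))
for c in((265,267),(257,349)): print(inbox(plane(t,[np.array(c)/4+[240,160]],.022)[0]))
for c in((409,293),(447,362),(444,390)): print("side",inbox(plane(s,[np.array(c)/5+[250,210]],.022 if c[1]<380 else 0)[0]))
go(bx(-.21,-.002,.06))
E
```

```text
[-165.5   25.3   22. ]
[-165.1  -34.4   22. ]
side [-170.1  -25.8   22. ]
side [-168.4   29.    22. ]
side [-168.2   27.9    0. ]
t 28.73 tcp [0.5604 0.1476 0.2826] z [-0.061 -0.724 -0.687] jaw deg -6.64 q [ 0.524  0.451  0.985 -0.761  2.098  0.391] F [-0.   0.6  1.2] open 0.0283
shift tool mm [138.3  -9.6 177.3]
```

Request:
send_rows:
  rows:
    - [15, -1, 18, 0]
    - [20, -2, 26, 0]
    - [20, -2, 26, 0]
    - [20, -2, 26, 0]
    - [20, -1, 26, 0]
    - [20, -1, 26, 0]
    - [18, -1, 22, -1.2]
    - [0, 0, 0, 0]

```text
time: 29.4
eef_pos: [0.5501, 0.1134, 0.0639]
tcp_rot: [0.269, 0.683, 0.613, -0.292]
contact_force: [-1.1, 0.1, -2.1]
opening: 0.028
```

```bash
python3 - <<'E'
from goal import *
o,p,R=go(bx(-.190,-.002,.013));print(inbox(p),R.round(3))
s=env.snapshot("side");t=env.snapshot("top")
crop(s,(270,170,430,290),5,"pics/s13.png");crop(t,(220,160,380,290),5,"pics/t13.png")
E
```

```text
t 29.4 tcp [0.5501 0.1134 0.0639] z [-0.07  -0.725 -0.685] jaw deg -5.93 q [ 0.486  0.532  1.32  -0.669  1.767  0.624] F [-1.1  0.1 -2.1] open 0.028
shift tool mm [24.5  3.2 48.3]
[-208.3   -6.    63.9] [[ 0.076  0.995 -0.07 ]
 [ 0.681 -0.103 -0.725]
 [-0.729  0.008 -0.685]]
```

View pics/s13.png

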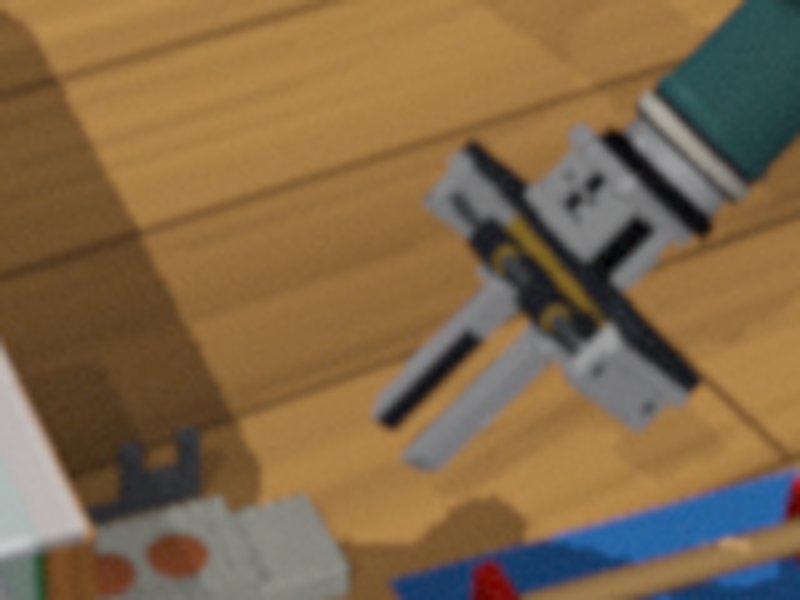

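View pics/t13.png

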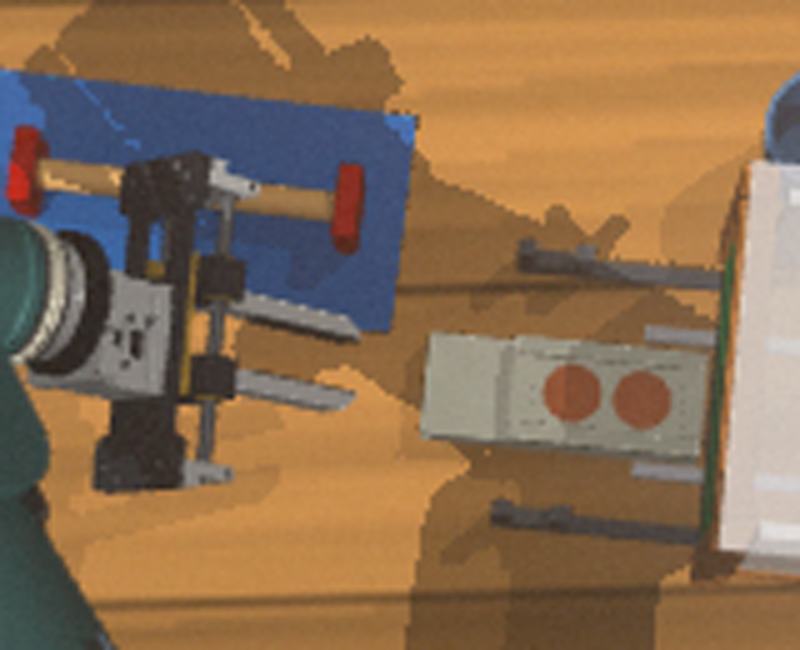

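Request:
send_rows:
  rows:
    - [6, 0, 10, 0]
    - [6, 0, 12, 0]
    - [6, 1, 12, 0]
    - [5, 1, 9, 0]
    - [3, 0, 3, 0]
    - [0, 0, 0, 0]
    - [0, 0, 0, 0]

```text
time: 30.08
eef_pos: [0.5546, 0.1008, 0.0171]
tcp_rot: [0.271, 0.683, 0.613, -0.289]
contact_force: [-0.6, -0.4, 0.0]
opening: 0.0284
```

```bash
python3 - <<'E'
from goal import *
o,p,R=go(bx(-.180,-.003,.013));print(inbox(p))
print("X in tool",(R.T@X).round(3)*10)
s=env.snapshot("side");t=env.snapshot("top")
crop(s,(290,190,450,310),5,"pics/s14.png")
E
```

```text
t 30.08 tcp [0.5546 0.1008 0.0171] z [-0.063 -0.724 -0.687] jaw deg -5.8 q [ 0.468  0.573  1.362 -0.672  1.684  0.666] F [-0.6 -0.4  0. ] open 0.0284
shift tool mm [-8.2 -3.5 14.7]
[-196.4    0.    17.1]
X in tool [-6.87 -0.24  7.26]
```

View pics/s14.png

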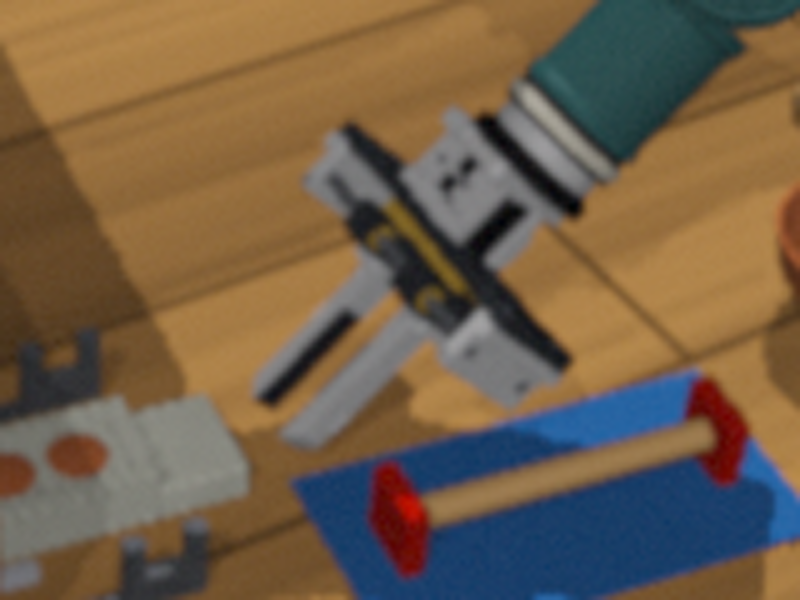

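Request:
send_rows:
  rows:
    - [-2, -2, 5, 0]
    - [-3, -1.5, 5, 0]
    - [-3, 0, 5, 0]
    - [-2, 0, 2, 0]
    - [-2, 0, 2, 0]
    - [0, 0, 0, 0]
    - [0, 0, 0, 0]

```text
time: 30.77
eef_pos: [0.5491, 0.0792, 0.0133]
tcp_rot: [0.271, 0.684, 0.613, -0.288]
contact_force: [-0.2, 0.6, 0.6]
opening: 0.0281
```

```bash
python3 - <<'E'
from goal import *
o,p,R=go(bx(-.150,-.003,.013));print(inbox(p))
E
```

```text
t 30.77 tcp [0.5491 0.0792 0.0133] z [-0.062 -0.724 -0.687] jaw deg -5.81 q [ 0.442  0.547  1.41  -0.681  1.651  0.662] F [-0.2  0.6  0.6] open 0.0281
shift tool mm [-16.5  -0.8  17.8]
[-174.2   -2.8   13.3]
```

Pushing in small rows along the box's x.

Request:
send_rows:
  rows:
    - [-5, 0, 5, 0]
    - [-5, -0.5, 5, 0]
    - [-5.5, 0, 6, 0]
    - [-5.5, -0.5, 6, 0]
    - [-5.5, 0, 6, 0]
    - [-5.5, -0.5, 6, 0]

```text
time: 31.27
eef_pos: [0.543, 0.0323, 0.0132]
tcp_rot: [0.271, 0.684, 0.613, -0.288]
contact_force: [0.3, 4.8, 0.8]
opening: 0.0282
```

```bash
python3 - <<'E'
from goal import *
o,p,R=go(bx(-.100,-.003,.013));print(inbox(p))
s=env.snapshot("side");crop(s,(250,190,410,310),5,"pics/s15.png")
t=env.snapshot("top");crop(t,(240,170,400,290),5,"pics/t15.png")
E
```

```text
t 31.27 tcp [0.543  0.0323 0.0132] z [-0.062 -0.724 -0.688] jaw deg -5.79 q [ 0.379  0.495  1.49  -0.707  1.592  0.635] F [0.3 4.8 0.8] open 0.0282
shift tool mm [-18.4  -0.7  19.7]
[-127.    -2.9   13.2]
```

View pics/s15.png

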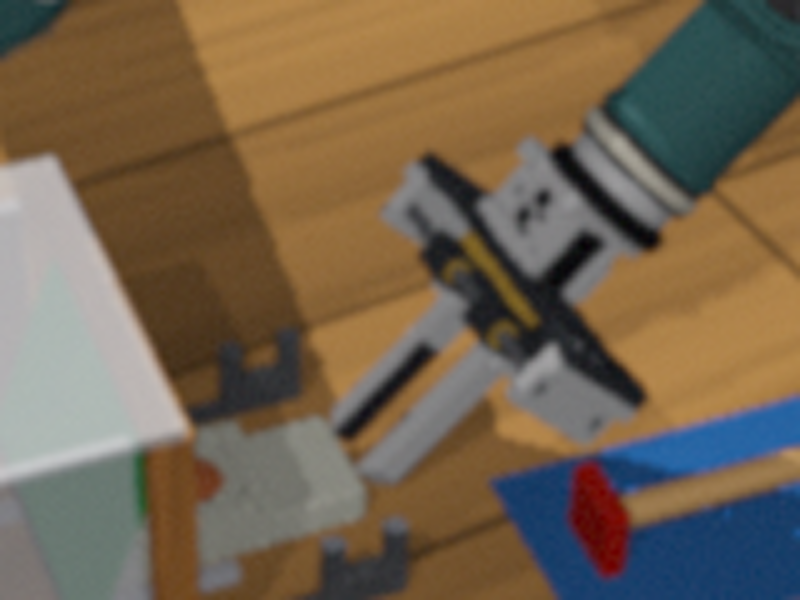

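View pics/t15.png

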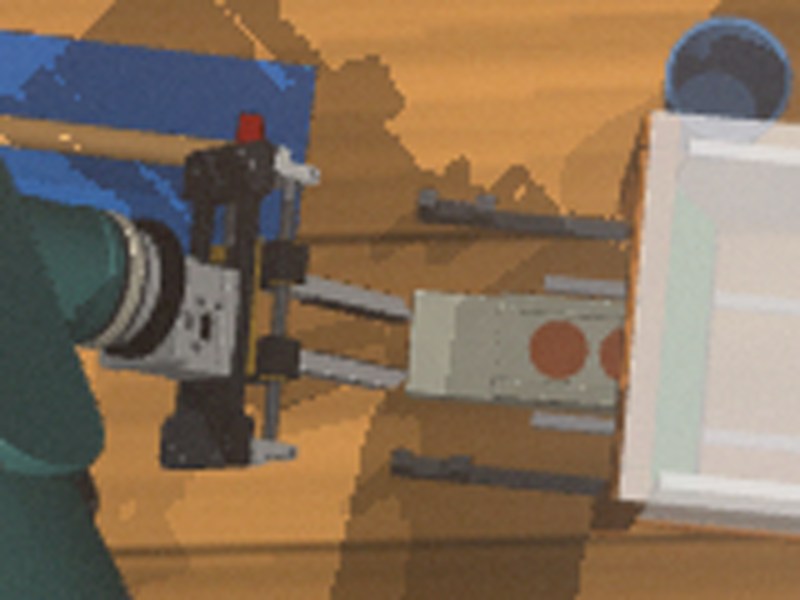

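The flap is being pushed in (green showing at (690,330) in the top crop) at about 5 N, and the fingers bear squarely on the tail. Carrying on.

Request:
send_rows:
  rows:
    - [-5.5, 0, 5.9, 0]
    - [-5.5, -0.5, 5.9, 0]
    - [-5.5, 0, 5.9, 0]
    - [-5.5, -0.5, 5.9, 0]
    - [-5.5, 0, 5.9, 0]
    - [-5.5, -0.5, 5.9, 0]

```text
time: 31.87
eef_pos: [0.5373, -0.0146, 0.0132]
tcp_rot: [0.271, 0.684, 0.614, -0.287]
contact_force: [0.6, 6.1, 2.2]
opening: 0.0283
```

```bash
python3 - <<'E'
from goal import *
o,p,R=go(bx(-.050,-.003,.013));print(inbox(p))
E
```

```text
t 31.87 tcp [ 0.5373 -0.0146  0.0132] z [-0.06  -0.723 -0.688] jaw deg -5.74 q [ 0.311  0.448  1.56  -0.735  1.532  0.604] F [0.6 6.1 2.2] open 0.0283
shift tool mm [-20.3  -1.1  21.7]
[-79.7  -2.7  13.2]
```

Request:
send_rows:
  rows:
    - [-5.5, 0, 5.9, 0]
    - [-5.5, -0.5, 5.9, 0]
    - [-5.5, 0, 5.9, 0]
    - [-5.5, -0.5, 5.9, 0]
    - [-5.5, 0, 5.9, 0]

```text
time: 32.28
eef_pos: [0.5324, -0.0546, 0.0132]
tcp_rot: [0.271, 0.684, 0.614, -0.287]
contact_force: [0.5, 6.3, 4.0]
opening: 0.0277
```

```bash
python3 - <<'E'
from goal import *
o,p,R=go(bx(0,-.003,.013));print(inbox(p))
s=env.snapshot("side");crop(s,(220,190,380,310),5,"pics/s16.png")
t=env.snapshot("top");crop(t,(300,170,460,290),5,"pics/t16.png")
E
```

```text
t 32.28 tcp [ 0.5324 -0.0546  0.0132] z [-0.06  -0.723 -0.688] jaw deg -5.73 q [ 0.249  0.413  1.611 -0.76   1.481  0.574] F [0.5 6.3 4. ] open 0.0277
shift tool mm [-27.   -1.5  28.7]
[-39.4  -2.6  13.2]
```

View pics/s16.png

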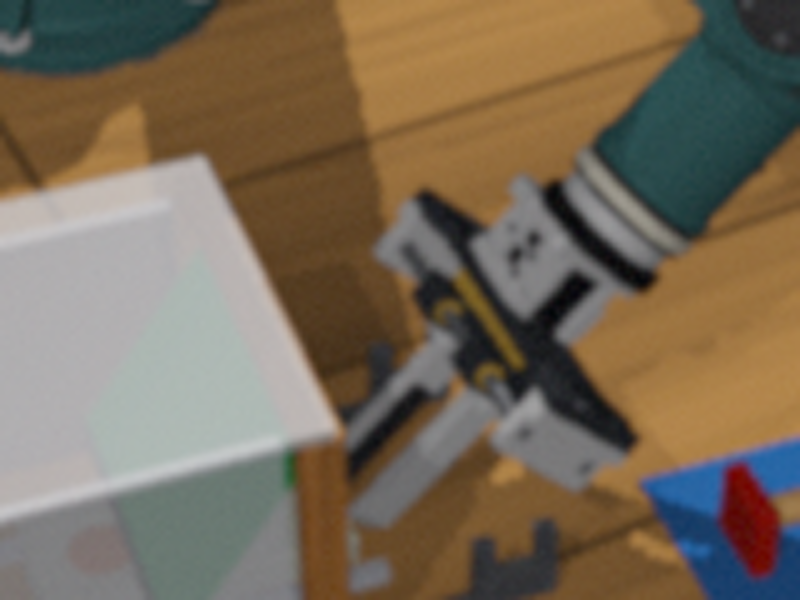

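View pics/t16.png

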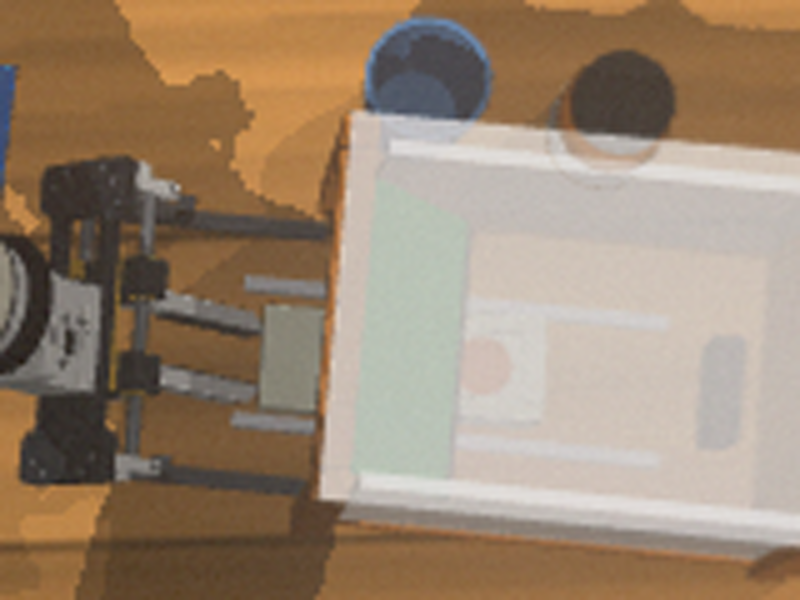

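Request:
send_rows:
  rows:
    - [-5.5, 0, 5.9, 0]
    - [-5.5, -0.5, 5.9, 0]
    - [-5.5, 0, 5.9, 0]
    - [-5.5, -0.5, 5.9, 0]
    - [-5.5, 0, 5.9, 0]
    - [-4, -0.3, 4.3, 0]
    - [-3, 0, 3.2, 0]

```text
time: 32.97
eef_pos: [0.526, -0.1047, 0.0127]
tcp_rot: [0.271, 0.684, 0.613, -0.287]
contact_force: [1.3, 6.7, 3.9]
opening: 0.0284
```

```bash
python3 - <<'E'
from goal import *
o,p,R=go(bx(.03,-.003,.013));print(inbox(p))
s=env.snapshot("side");crop(s,(200,190,360,310),5,"pics/s17.png")
t=env.snapshot("top");crop(t,(300,170,460,290),5,"pics/t17.png")
E
```

```text
t 32.97 tcp [ 0.526  -0.1047  0.0127] z [-0.06  -0.724 -0.688] jaw deg -5.75 q [ 0.166  0.375  1.667 -0.792  1.417  0.533] F [1.3 6.7 3.9] open 0.0284
shift tool mm [-13.2  -0.8  13.5]
[11.1 -2.7 12.7]
```

View pics/s17.png

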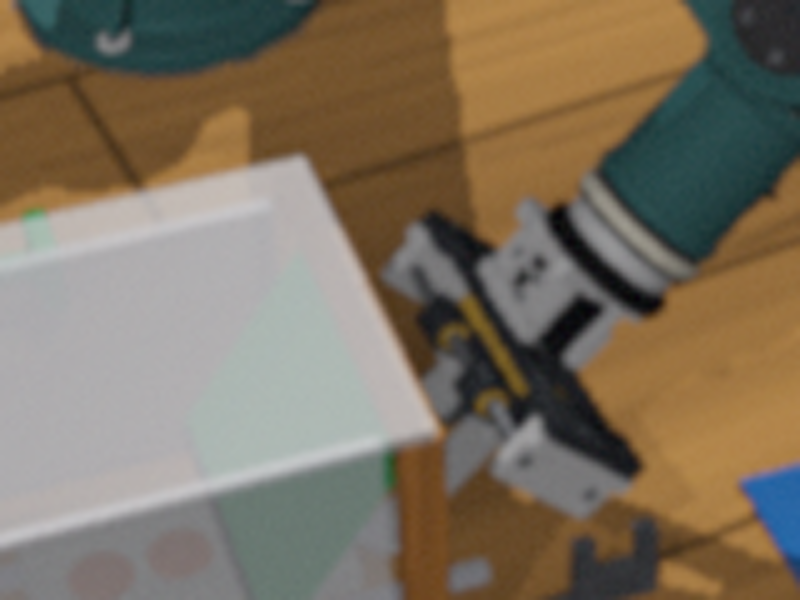

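View pics/t17.png

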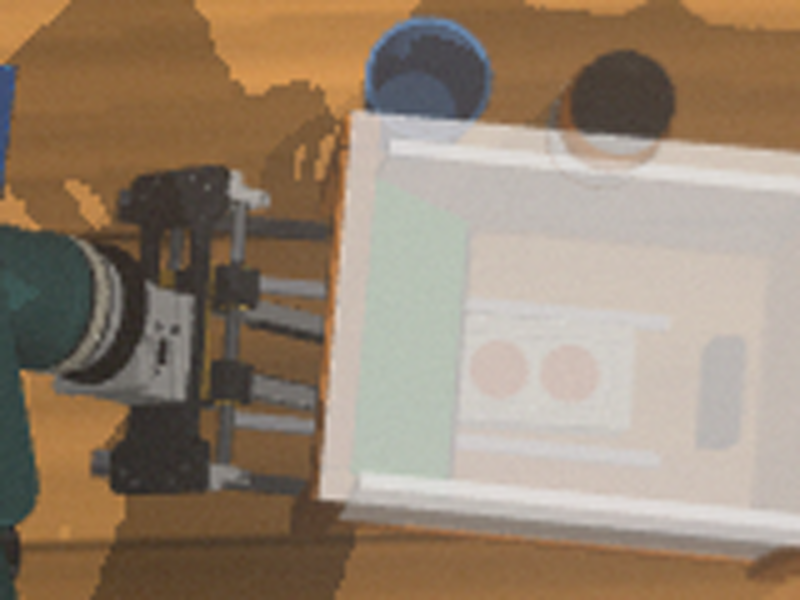

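The nose is at (632,375) and the stop face near (700,390) in the top crop, so about 40 mm remain. The leaned body sits some 6 mm right of the opening's middle, so I'll back off 4 mm, shift 6 mm left and push again.

Request:
send_rows:
  rows:
    - [2.8, 0, -2.9, 0]
    - [0, 3, 0, 0]
    - [0, 3, 0, 0]
    - [-2.8, 0, 2.9, 0]
    - [-2.8, 0, 2.9, 0]
    - [-2.8, 0, 2.9, 0]
    - [-2.8, 0, 2.9, 0]
    - [-2.8, 0, 2.9, 0]

```text
time: 33.73
eef_pos: [0.5294, -0.1216, 0.0119]
tcp_rot: [0.27, 0.684, 0.614, -0.288]
contact_force: [-0.2, 4.3, 0.4]
opening: 0.0284
```

```bash
python3 - <<'E'
from goal import *
o,p,R=go(bx(.04,.003,.013));print(inbox(p))
s=env.snapshot("side");crop(s,(200,190,360,310),5,"pics/s18.png")
t=env.snapshot("top");crop(t,(300,170,460,290),5,"pics/t18.png")
E
```

```text
t 33.73 tcp [ 0.5294 -0.1216  0.0119] z [-0.062 -0.723 -0.688] jaw deg -5.8 q [ 0.135  0.375  1.668 -0.802  1.398  0.513] F [-0.2  4.3  0.4] open 0.0284
shift tool mm [-9.4 -0.1  8.4]
[27.4  2.8 11.9]
```

View pics/t18.png

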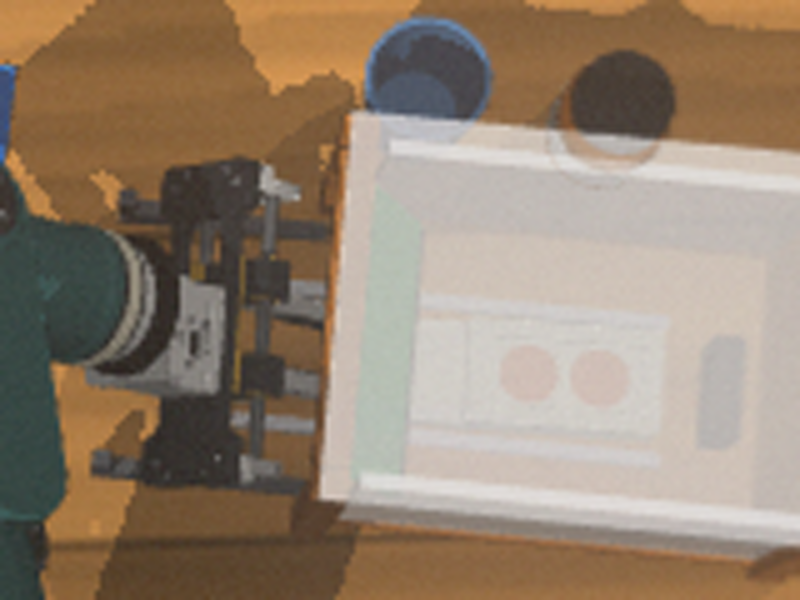

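View pics/s18.png

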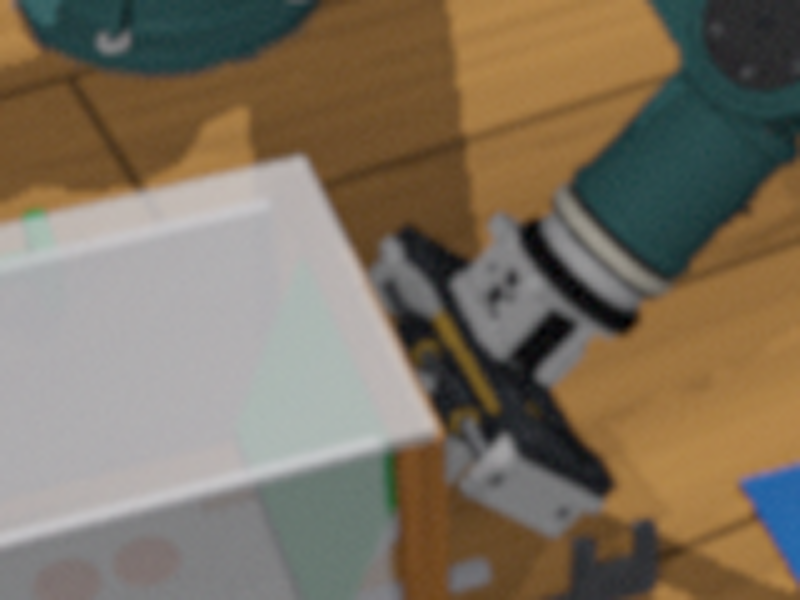

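Request:
send_rows:
  rows:
    - [-2, 0, 2, 0]
    - [-2, 0, 2, 0]
    - [-2, 0, 2, 0]
    - [-2, 0, 1.5, 0]

```text
time: 34.17
eef_pos: [0.5279, -0.133, 0.0124]
tcp_rot: [0.27, 0.684, 0.613, -0.288]
contact_force: [1.3, 3.5, -2.1]
opening: 0.0282
```

Request:
send_rows:
  rows:
    - [-2, 0, 2, 0]
    - [-2, 0, 2, 0]
    - [-1, 0, 1, 0]

```text
time: 34.42
eef_pos: [0.5271, -0.1403, 0.0128]
tcp_rot: [0.27, 0.684, 0.613, -0.289]
contact_force: [0.4, 3.0, -2.2]
opening: 0.0283
```

```bash
python3 - <<'E'
from goal import *
o,p,R=go(bx(.05,.003,.013));print(inbox(p))
t=env.snapshot("top");crop(t,(300,170,460,290),5,"pics/t19.png")
E
```

```text
t 34.42 tcp [ 0.5271 -0.1403  0.0128] z [-0.063 -0.724 -0.687] jaw deg -5.83 q [ 0.103  0.364  1.683 -0.814  1.377  0.496] F [ 0.4  3.  -2.2] open 0.0283
shift tool mm [-2.7 -0.   2.6]
[46.3  2.9 12.8]
```

View pics/t19.png

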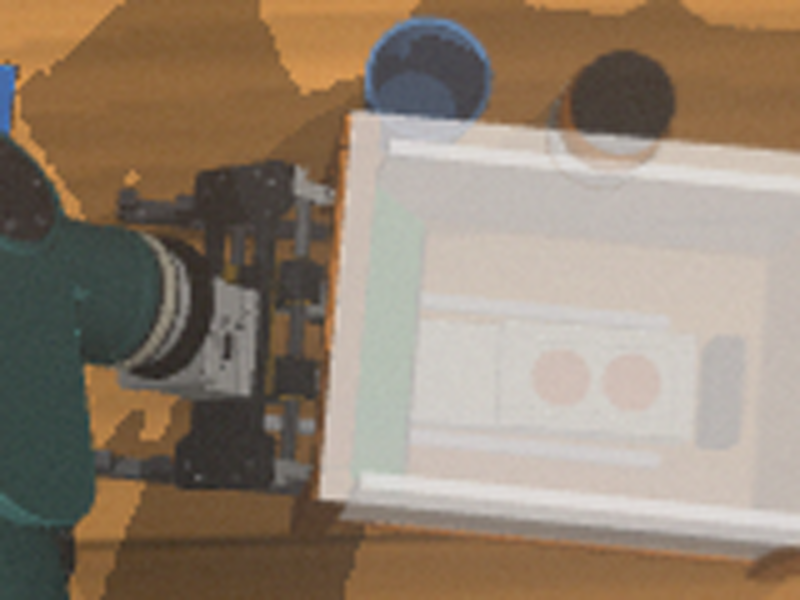

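The nose, at (695,385), is only a few mm from the stop at (700,390). Going by 1 mm steps from here.

Request:
send_rows:
  rows:
    - [-0.7, 0, 0.7, 0]
    - [-0.7, 0, 0.7, 0]
    - [-0.7, 0, 0.7, 0]
    - [0, 0, 0, 0]

```text
time: 34.8
eef_pos: [0.5273, -0.1428, 0.0132]
tcp_rot: [0.271, 0.684, 0.613, -0.288]
contact_force: [1.0, 2.8, -1.7]
opening: 0.0278
```

Request:
send_rows:
  rows:
    - [-0.7, 0, 0.7, 0]
    - [-0.7, 0, 0.7, 0]
    - [-0.7, 0, 0.7, 0]
    - [0, 0, 0, 0]

```text
time: 35.13
eef_pos: [0.527, -0.1458, 0.0132]
tcp_rot: [0.271, 0.684, 0.613, -0.288]
contact_force: [0.3, 2.1, -2.4]
opening: 0.0281
```

```bash
python3 - <<'E'
from goal import *
o,p,R=go(bx(.05,.003,.013));print(inbox(p))
E
```

```text
t 35.13 tcp [ 0.527  -0.1458  0.0132] z [-0.062 -0.724 -0.687] jaw deg -5.8 q [ 0.093  0.361  1.686 -0.818  1.369  0.49 ] F [ 0.3  2.1 -2.4] open 0.0281
shift tool mm [ 1.4 -0.5 -1.1]
[51.8  3.5 13.2]
```

Request:
send_rows:
  rows:
    - [-0.5, 0, 0.9, 0]
    - [-0.5, 0, 0.9, 0]
    - [-0.5, 0, 0.9, 0]
    - [0, 0, 0, 0]

```text
time: 35.47
eef_pos: [0.527, -0.1487, 0.0129]
tcp_rot: [0.271, 0.684, 0.613, -0.288]
contact_force: [0.0, 4.1, 0.1]
opening: 0.0278
```

Request:
send_rows:
  rows:
    - [-0.5, 0, 0.9, 0]
    - [-0.5, 0, 0.9, 0]
    - [0, 0, 0, 0]

```text
time: 35.72
eef_pos: [0.5271, -0.1495, 0.0127]
tcp_rot: [0.271, 0.684, 0.613, -0.287]
contact_force: [0.6, 9.4, 3.4]
opening: 0.0283
```

```bash
python3 - <<'E'
from goal import *
o,p,R=go(bx(.06,.003,.013));print(inbox(p))
t=env.snapshot("top");crop(t,(300,170,460,290),5,"pics/t20.png")
s=env.snapshot("side");crop(s,(160,190,320,310),5,"pics/s20.png")
E
```

```text
t 35.72 tcp [ 0.5271 -0.1495  0.0127] z [-0.061 -0.723 -0.688] jaw deg -5.8 q [ 0.086  0.359  1.689 -0.82   1.362  0.488] F [0.6 9.4 3.4] open 0.0283
shift tool mm [-3.4 -1.2  3.1]
[55.4  4.1 12.7]
```

View pics/t20.png

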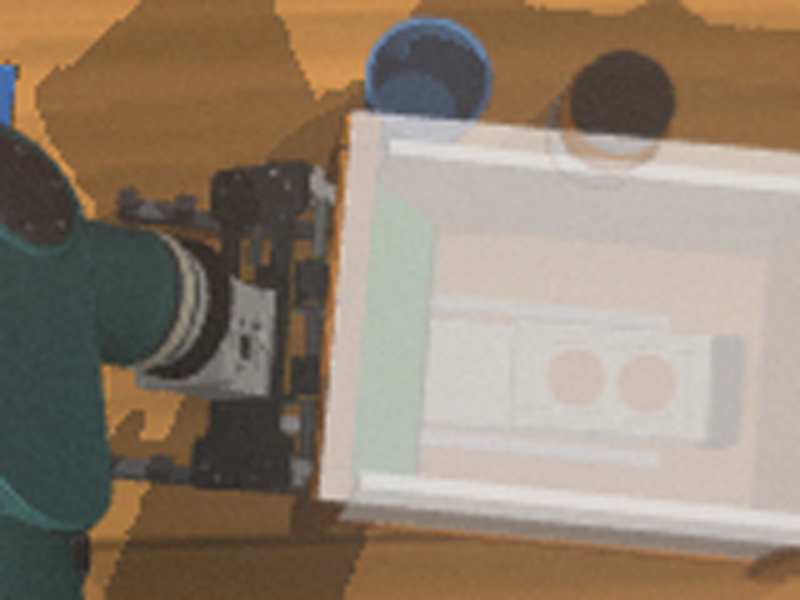

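View pics/s20.png

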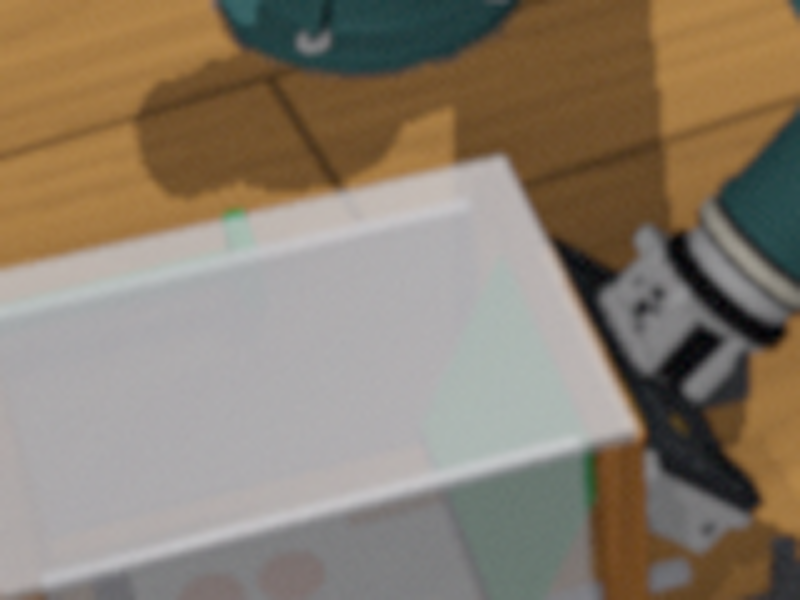

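Force rose to 9.4 N with the tail at box x ≈ 61 mm (56–68 is home). In the top view the nose at (712,390) now covers the stop's face. One more small feel before withdrawing.

Request:
send_rows:
  rows:
    - [-0.3, 0, 0.4, 0]
    - [0, 0, 0, 0]
    - [0, 0, 0, 0]

```text
time: 36.07
eef_pos: [0.5271, -0.1496, 0.0127]
tcp_rot: [0.271, 0.684, 0.613, -0.287]
contact_force: [-0.5, 11.4, 4.2]
opening: 0.0282
```

```bash
python3 - <<'E'
from goal import *
o,p,R=go(bx(.06,.003,.013));print(inbox(p),o["wrist_torque"])
t=env.snapshot("top");crop(t,(380,210,460,270),10,"pics/t21.png")
E
```

```text
t 36.07 tcp [ 0.5271 -0.1496  0.0127] z [-0.061 -0.723 -0.689] jaw deg -5.78 q [ 0.086  0.358  1.69  -0.819  1.362  0.487] F [-0.5 11.4  4.2] open 0.0282
shift tool mm [-3.3 -1.2  3. ]
[55.5  4.1 12.7] [ 1.07191636  0.26134657 -0.3839238 ]
```

View pics/t21.png

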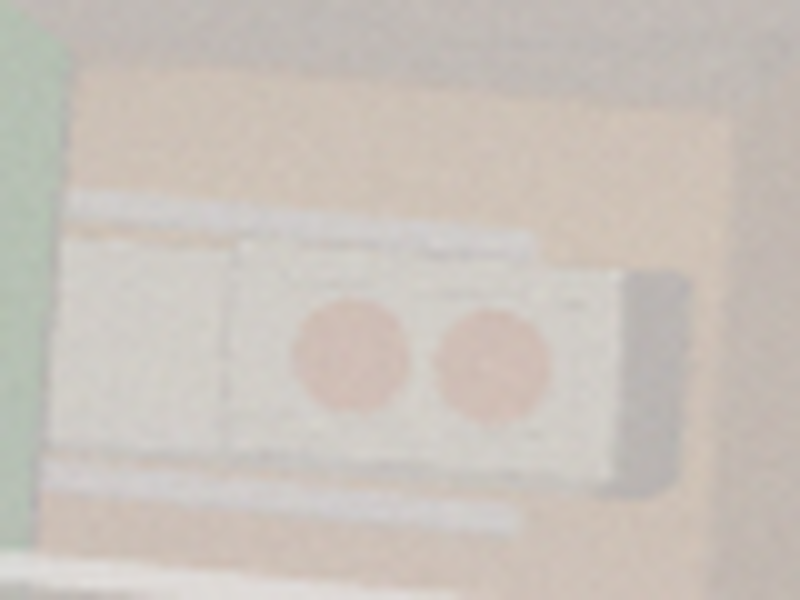

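The nose is flush against the stop in the crop ((620,380), no gap), and the force rose with no further travel, so it's seated. Withdrawing straight back.

Request:
send_rows:
  rows:
    - [2, 0, -2.1, 0]
    - [4, 0, -4.2, 0]
    - [5.5, 0, -5.8, 0]
    - [5.5, 0, -5.8, 0]
    - [6.9, 0, -7.3, 0]
    - [6.9, 0, -7.3, 0]
    - [6.9, 0, -7.3, 0]
    - [6.9, 0, -7.3, 0]

```text
time: 36.78
eef_pos: [0.5333, -0.0855, 0.0121]
tcp_rot: [0.271, 0.683, 0.613, -0.288]
contact_force: [-0.3, 0.6, -0.3]
opening: 0.0281
```

```bash
python3 - <<'E'
from goal import *
o,p,R=go(bx(-.06,0,.05));print(inbox(p))
t=env.snapshot("top");crop(t,(300,170,460,290),5,"pics/t22.png")
E
```

```text
t 36.78 tcp [ 0.5333 -0.0855  0.0121] z [-0.062 -0.724 -0.687] jaw deg -5.77 q [ 0.197  0.4    1.633 -0.781  1.445  0.546] F [-0.3  0.6 -0.3] open 0.0281
shift tool mm [  7.6  -0.3 -63.2]
[-8.9  2.3 12.1]
```

View pics/t22.png

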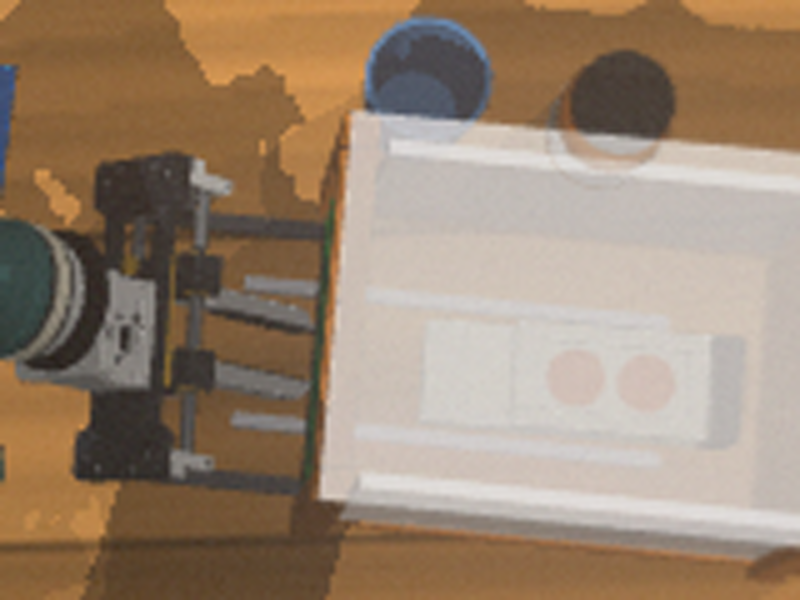

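The flap has dropped shut (green line at (325,300)) and the mould is still at the stop. Now pulling away backwards and upwards along the tool axis.

Request:
send_rows:
  rows:
    - [0, 0, -10, 0]
    - [0, 0, -20, 0]
    - [0, 0, -30, 0]
    - [0, 0, -35, 0]
    - [0, 0, -35, 0]
    - [0, 0, -35, 0]
    - [0, 0, -20, 0]
    - [0, 0, 0, 0]

```text
time: 37.5
eef_pos: [0.5468, 0.0506, 0.1434]
tcp_rot: [0.273, 0.684, 0.614, -0.284]
contact_force: [-0.0, -0.3, 0.6]
opening: 0.0281
```

Request:
send_rows:
  rows:
    - [-10, 0, -10, 0]
    - [-20, 0, -15, 0]
    - [-20, 0, -15, 0]
    - [0, 0, 0, 0]
    - [0, 0, 0, 0]
    - [0, 0, 0, 0]

```text
time: 38.0
eef_pos: [0.5421, 0.0412, 0.2015]
tcp_rot: [0.27, 0.684, 0.613, -0.289]
contact_force: [-0.7, -0.3, -0.0]
opening: 0.0281
```

```bash
python3 - <<'E'
from goal import *
o,p,R=go();print(inbox(p))
s=env.snapshot("side");t=env.snapshot("top")
cv2.imwrite("pics/s23.png",s["frame"][:,:,::-1]);cv2.imwrite("pics/t23.png",t["frame"][:,:,::-1])
crop(t,(330,180,480,300),5,"pics/t23b.png");crop(s,(130,210,330,360),4,"pics/s23b.png")
E
```

```text
t 38.0 tcp [0.5421 0.0412 0.2015] z [-0.065 -0.724 -0.687] jaw deg -5.87 q [ 0.392  0.325  1.317 -0.738  1.862  0.415] F [-0.7 -0.3 -0. ] open 0.0281
[-135.6   -4.9  201.5]
```

View pics/s23.png

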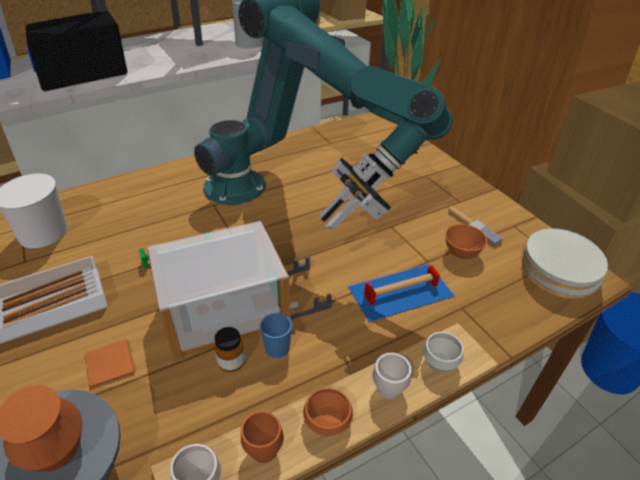

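View pics/t23.png

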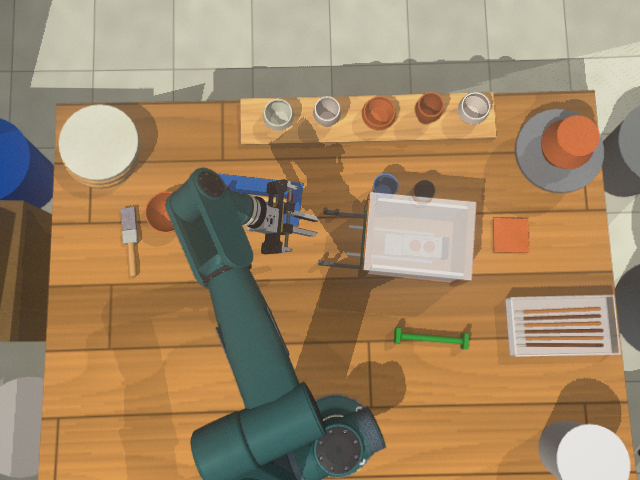

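View pics/t23b.png

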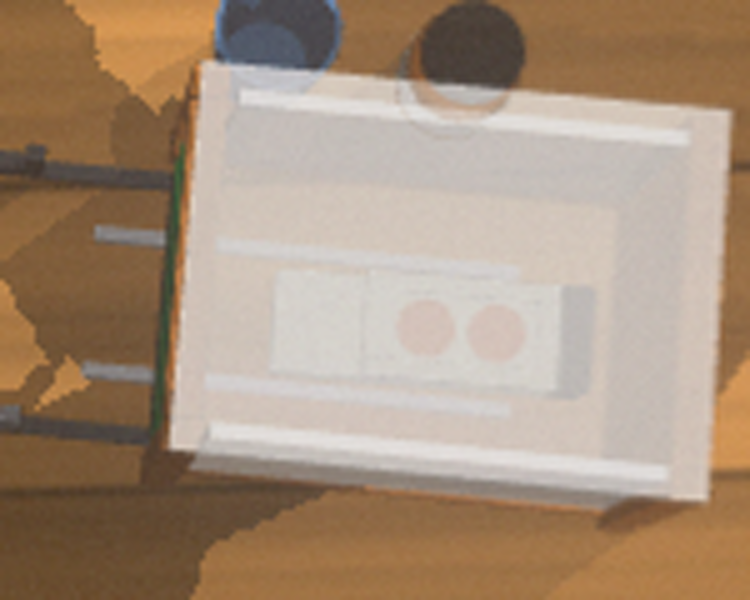

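View pics/s23b.png

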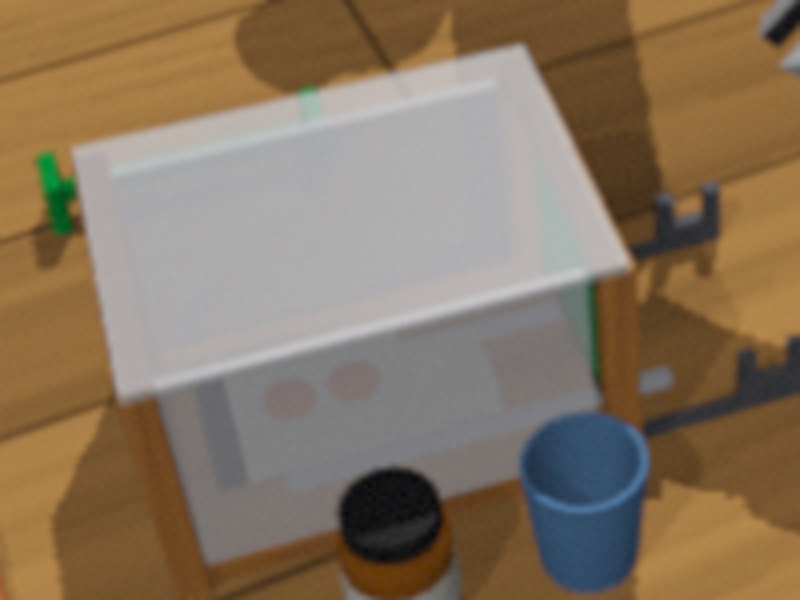

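The flap hangs shut and the mould's nose meets the stop in both views ((560,335) in the top crop, (232,430) in the side crop). The bar is on the mat, the bystanders are where they were, and the arm is clear of everything. Handing in.

```bash
python3 - <<'E'
from station import env
print(env.finish_job())
E
```

```text
the job is handed in; nothing more can be done
None
```

I did the job in the order asked and handed it in at about 38 s. No verdict was reported.

- **Bar:** I lifted it straight up and level out of the brackets, turned it, and lowered it onto the blue mat until it just touched (about 5 N). The last pictures show it whole, lengthways and inside the mat's edges.
- **Mould:** I carried it upright to the rail mouth and set it down flat between the rails. The moves cannot tilt the tool, so I drove the arm past its reach limit, where it leaned by itself to 46.8°. With that lean I pushed the mould by its tail under the flap, at 2–7 N.
- **Stop:** The force then rose to about 11 N with no further travel. The tail was then about 61 mm beyond the flap, within the 56–68 mm expected when home. Both views show the nose flush against the stop.
- **Flap and surroundings:** After I withdrew, the flap was fully shut with nothing touching it. The pots, tools and green look-alike looked unmoved in the last pictures.

**Disagreements and tight spots:**
- The two views differed by 3–5 mm on where the tail was before the push.
- The leaned gripper body passed only a few millimetres above the brackets and the bar's end block, by my reckoning. It also came within a few millimetres of the box's front post. I saw no sign of contact in the forces or pictures.

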